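# Count the bar smallware into the steriliser

### The job

Closing time: put every tasting glass and jigger that stands on the worktop into the open steriliser, and count the pieces on the green tally: one full stroke of its sprung lever, right to the stop and then released, for each piece, no more and no fewer. When they are all in, push the steriliser's hood shut until it snaps home on its catch; leave the soda can, the timer and the green lid alone.

Things in the scene. Friction and masses are not known exactly. Their poses are not given: they have to be found in the camera images.
- steriliser: Low stainless tank, open at the top, fixed to the worktop. Origin: centre of its underside, on the worktop; x from its front to its back (hinge) side, y along its length, z up. Outside 118 mm (x) by 352 mm (y), walls 85 mm high and 6 mm thick.
- steriliser_in (a point): Centre of the tank's flat inner floor, 8 mm above the worktop; axes as the steriliser's. Inside it is 106 mm (x) by 340 mm (y): room for four pieces in a row along y.
- catch (a point): Centre of the sprung white catch roller at the middle of the tank's front wall (steriliser x = -0.067, z = 0.0945). Its black bracket, 44 mm long in y, stands out 23 mm from the wall and reaches 105 mm above the worktop.
- hood (a joint): The tank's hinged hood (rad): 0 = shut, seated on the catch; it starts open at about 1.5 to 1.6 (open stop 1.62). A friction hinge holds it wherever it is left (about 2 to 4 N at its front edge moves it). Over the last 0.08 rad its strike must be forced past the sprung roller by pressing down near the front edge (about 8 N); it then snaps to 0 and stays. Short of that it stays ajar.
- hood_hinge (a point): A point on the hood's hinge axis, at the middle of the tank's back top edge: steriliser x = +0.059, y = 0, z = 0.085. The axis runs along the steriliser's y.
- hood_front (a point): Middle of the hood's front edge on its flat outer face; moves with the hood. The hood is a shallow tray-like cover (amber window, metal frame), 118 mm from hinge to front edge, 352 mm long; its outer face lies 16 mm above the hinge axis when shut (101 mm above the worktop). At 1.57 rad that face stands upright 16 mm behind the axis and reaches 203 mm above the worktop. Two black finger lips, 11 mm deep, stick out of its front edge.
- microwave_corner (a point): Foot of the front right upright edge of the microwave, the big fixed box (277 mm high) behind the tally. Its front runs from here (on the worktop) 0.36 m to the left and 0.07 m nearer to the robot, its side from here straight back, square to the front; keep the gripper and wrist clear of it.
- tally: Tally counter: a green drum 80 mm in diameter and 48 mm high on a dark 92 mm square base, fixed to the worktop; its steel bezel rises to 53 mm. Origin: centre of its underside; x towards its zero mark (the larger red mark on the white dial), z up. Ten marks, 36 degrees apart, go round the dial; the red pointer shows the count clockwise from the zero mark.
- tally_lever (a joint): The tally's sprung lever (rad), turning clockwise seen from above about the tally's vertical axis: 0 = at rest, 0.90 = at its stop. A spring brings it back to 0 when let go (1.5 N at rest to 3 N at the stop, at the knob).
- lever_knob (a point): Point on the axis of the lever's knob, an upright black pin 13 mm in diameter reaching from 22 to 62 mm above the worktop; this point is 50 mm above it and 74 mm from the tally's axis. At rest the knob lies 3.44 rad anticlockwise (from above) from the tally's x axis: on the robot's side, a little to the right. The stroke carries it to the left, to 2.54 rad.
- tally_dial (a joint): The count: angle of the red pointer (rad), clockwise from the zero mark; starts at 0. A ratchet advances it one mark (0.628 rad) when the lever is swung to its stop, and it stays as the lever returns. After a stroke short of the stop it may stand between marks or slip back to the last one; the next full stroke brings it onto a mark again: look which. It cannot be turned back.
- glass_a: A small clear tasting glass, open at the top, 60 mm high, 48 mm across the rim and 38 mm at the foot, 70 g. Origin: centre of its underside; z up its axis. Absent in some starts.
- glass_b: A small clear tasting glass, open at the top, 60 mm high, 48 mm across the rim and 38 mm at the foot, 70 g. Origin: centre of its underside; z up its axis. Absent in some starts.
- jigger_a: A steel double jigger (two cones joined at a waist), 78 mm high, 45 mm across both rims, 90 g; treat it as a plain cylinder of that size when gripping. Origin: centre of its underside; z up its axis. Absent in some starts.
- jigger_b: A steel double jigger (two cones joined at a waist), 78 mm high, 45 mm across both rims, 90 g; treat it as a plain cylinder of that size when gripping. Origin: centre of its underside; z up its axis. Absent in some starts.
- soda: Soda can, 53 mm in diameter, 134 mm high, a bystander. Origin: centre of its underside.
- timer: White kitchen timer, 27 by 68 mm, 66 mm high, a bystander. Origin: centre of its underside.
- green_lid: Green jar lid, 92 mm across, 18 mm high, lying on the worktop, a bystander. Origin: centre of its underside.
Not all that is in view belongs to the job. What is shaped like the glass_a but orange is not meant.

How it is judged:
On the way, in this order (a step that is already met when the one before it is completed fails the run):
1. every piece is inside the steriliser (x of glass_a in the frame of steriliser between -0.059 and 0.059 m and y of glass_a in the frame of steriliser between -0.176 and 0.176 m and z of glass_a in the frame of steriliser between 0 and 0.06 m and x of glass_b in the frame of steriliser between -0.059 and 0.059 m and y of glass_b in the frame of steriliser between -0.176 and 0.176 m and z of glass_b in the frame of steriliser between 0 and 0.06 m and x of jigger_a in the frame of steriliser between -0.059 and 0.059 m and y of jigger_a in the frame of steriliser between -0.176 and 0.176 m and z of jigger_a in the frame of steriliser between 0 and 0.06 m and x of jigger_b in the frame of steriliser between -0.059 and 0.059 m and y of jigger_b in the frame of steriliser between -0.176 and 0.176 m and z of jigger_b in the frame of steriliser between 0 and 0.06 m), for 0.2 s.
2. the hood is shut and seated on its catch (value of joint hood below 0.025 rad), for 0.2 s.
At the end, for the whole second after the job is handed in: Every glass and jigger present lies or stands on the steriliser's floor inside its walls; the hood is seated on its catch (within 0.025 rad of shut); the tally shows exactly the number of pieces (pointer within 0.2 rad of that mark) and its lever is back at rest (below 0.08 rad) (all of step 1 and value of joint hood below 0.025 rad and value of joint tally_dial between 1.685 and 2.713 rad and ((height (world z) of glass_a above 9 m and value of joint hood above -9 rad) or (height (world z) of glass_b above 9 m and value of joint hood above -9 rad) or (height (world z) of jigger_a above 9 m and value of joint hood above -9 rad) or (height (world z) of jigger_b above 9 m and value of joint hood above -9 rad) or value of joint tally_dial above 2.313 rad) and (height (world z) of glass_a above -9 m or value of joint tally_dial below 2.085 rad) and (height (world z) of glass_b above -9 m or value of joint tally_dial below 2.085 rad) and (height (world z) of jigger_a above -9 m or value of joint tally_dial below 2.085 rad) and (height (world z) of jigger_b above -9 m or value of joint tally_dial below 2.085 rad) and value of joint tally_lever below 0.08 rad); the robot touches nothing.
It fails at once if the soda can is shoved more than 40 mm or knocked over (distance of soda from where it was at the start of the episode above 0.04 m or angle between soda's own z axis and vertical above 0.5 rad).
It fails at once if the kitchen timer is shoved more than 40 mm or knocked over (distance of timer from where it was at the start of the episode above 0.04 m or angle between timer's own z axis and vertical above 0.5 rad).
It fails at once if the green lid is shoved more than 40 mm or knocked over (distance of green_lid from where it was at the start of the episode above 0.04 m or angle between green_lid's own z axis and vertical above 0.5 rad).
Of glass_a, glass_b, jigger_a, jigger_b only 3 to 4 are there at a start; the rules pass over those that are not, and their reading is None.
At some moment in a run one of glass_a, glass_b may be knocked a few centimetres aside while the robot is not near it.
Once in a run the grip may slacken for a moment while it holds something.
It also fails if it takes over 210 s, if anything falls off the work surface, if the arm or the gripper's body presses on something with over 40 N, if the wrist force passes 120 N, or if a joint passes its speed limit or range.

### The arm

A 7-joint arm with a two-finger parallel gripper is mounted at the origin on a cart in front of the work surface, level with it; the furniture and walls round the work are solid. World frame = base frame: x ahead of the robot, y to its left, z up, the work surface at z = 0. Lengths are in m, angles in rad, forces in N, time in s.
With the tool pointing down it reaches from about 0.425 to 0.875 m from the base axis. Payload 4.7 kg.
Tool frame: the origin (TCP) lies on the centre line of the jaws, within the pads' length; the fingertips stand 22 mm ahead of it and the grasp point (between the pads) lies 3 mm ahead of it; z points along the fingers, y is the line along which they close (so a half turn about z gives the same grasp; the last joint's range is limited). The gripper opens to 87 mm and grips with 3 to 60 N. Pads are 19 mm wide; open, the fingers measure 117 mm over their backs; the gripper's body (75 mm by 190 mm) begins 51 mm behind the grasp point.
Start: joints at [-1.16, 0.321, -0.07, 1.45, 0.023, 1.371, -0.057], TCP at [0.251, 0.6, 0.245] pointing down, gripper open.
Joint ranges: [-2.86, 2.86], [-0.3, 2.09], [-1.38, 1.24], [0.06, 2.45], [-1.56, 4.7], [0.09, 2.05], [-2.69, 2.69]. Speed limits (rad/s): [2.57, 2.57, 3.14, 3.14, 3.14, 3.14, 3.14].

### API

Orientations are given as a unit quaternion [x, y, z, w].
In Python, from bench import sense, eyes, arm gives the robot as it stands.
- The arm moves only by the tool arm_command, never from a script. Its argument "series" is a list that holds one entry, the list of rows, each a list of 5 numbers: the shift along the world's x, y, z in cm, then the turn about the world's z in degrees, then the finger opening in cm, from 0 to 8.7. In form: [[[tx, ty, tz, twist, claw], ...]]. A call has 1 to 12 rows; each row shifts and turns the commanded pose from where the row before left it; what a row does not reach is not made up. A row lasts 1/10 s, in which the tool goes at most 50 mm and 8.59 degrees, less where a joint would pass 70% of its speed; a pose out of reach is approached as far as the arm can. A call with a gripper value outside its range is refused whole. The fingers move at their own pace and stop on an object; "grip_force" is the grip in N (left out, the last holds). Time passes only in rows, so rows that do not move let the fingers close. It gives the time, the measured TCP pose, the force, the opening and the grip force at its end, in the units of the state.
- sense(): the state, without advancing time (a new reading comes with each control period).
- eyes.read_camera(name): name is "scene" or "side" or "wrist"; returns the picture (480x640x3 uint8, blue, green, red); there is no depth.
- eyes.camera_info(name): a dict with "mtx" (3x3 intrinsics, pixels), "eye" and "orientation" of the camera in the world; the wrist camera has in their place "hand_eye" (4x4, takes a point from camera to tool coordinates, whose origin is the TCP and whose axes are the flange's). Camera axes: x right, y down, z forward; pixel columns grow to the right and rows downward; lengths in m; the calibration is good to about 2 mm. The wrist camera is an equidistant fisheye: a pixel r from the principal point sees the ray r / f radians off the axis. A picture is of the moment at which its call begins: read the wrist's pose just before it. camera_info takes no time and is no camera call.
- arm.job_done(): hands the job in; it is judged then, once.
The state is a dict: "time_s": time; "q": joint angles; "qd": joint speeds; "tau": joint torques, N m; "eef_pos": TCP position; "ee_rot": TCP orientation; "wrist_force": force on the tool from outside, world axes, zero at the start; "wrist_torque": the same for the moment, N m; "gripper_width": finger opening in m; "grasp_force": force on a finger pad.
Only numpy, scipy, OpenCV 4.12 (cv2) and the standard library are available. Lean on these libraries where they do the work, as an engineer would, in place of code of your own. Each camera call takes 0.05 s, during which the arm holds its last target. There are 200 camera calls.

## Working session

There is one attempt and no reset: what is moved stays moved. The work goes in short steps, Python scripts to look and compute and a tool call to move; the robot and the scene stay as the last step left them, time stands still between calls to the robot, and variables do not carry over. Pictures are saved under pics/ and viewed, at most 14 in all, crops included, and the job is handed in when it is done.

Besides the shell and the picture viewer there is one more tool, called as name(argument=value, ...), one argument or row to a line, values as JSON. arm_command: Moves the arm, as the interface text tells. Its arguments: {"type":"object","properties":{"series":{"type":"array","items":{"type":"array","items":{"type":"array","items":{"type":"number"}}}},"grip_force":{"type":"number"}},"required":["series"]}

```bash
ls; mkdir -p pics
cat > h.py <<'E'
import numpy as np, cv2
from bench import sense, eyes, arm
from scipy.spatial.transform import Rotation as R
def cam(n):
    i=eyes.camera_info(n); o=np.array(i["orientation"],float)
    M=o if o.shape==(3,3) else R.from_quat(o).as_matrix()
    return np.array(i["mtx"]),np.array(i["eye"]),M
def ray(n,u,v,z=0.0):
    K,e,M=cam(n); d=M@np.linalg.inv(K)@[u,v,1]
    return e+d*(z-e[2])/d[2]
def proj(n,p):
    K,e,M=cam(n); c=K@(M.T@(np.array(p)-e)); return c[:2]/c[2]
def tcpT():
    s=sense(); T=np.eye(4); T[:3,:3]=R.from_quat(s["ee_rot"]).as_matrix(); T[:3,3]=s["eef_pos"]; return T
def wray(u,v,z,T):
    i=eyes.camera_info("wrist"); K=np.array(i["mtx"]); x=T@np.array(i["hand_eye"])
    a=np.array([(u-K[0,2])/K[0,0],(v-K[1,2])/K[1,1]]); r=np.hypot(*a)
    d=np.r_[a/max(r,1e-9)*np.sin(r),np.cos(r)]; d=x[:3,:3]@d; e=x[:3,3]
    return e+d*(z-e[2])/d[2]
def snap(n,f):
    im=eyes.read_camera(n); cv2.imwrite("pics/"+f,im); return im
E
python3 - <<'E'
from h import *
for n in("scene","side","wrist"): snap(n,n+"0.png"); print(eyes.camera_info(n))
s=sense(); print(s)
E
```

```text
pics
{'mtx': array([[619.80766754,   0.        , 322.64369418],
       [  0.        , 619.80766754, 235.22764041],
       [  0.        ,   0.        ,   1.        ]]), 'eye': array([-0.07386397,  0.99571475,  1.17992948]), 'orientation': array([-0.27080239,  0.87931329, -0.37375229,  0.11740283])}
{'mtx': array([[566.40302851,   0.        , 320.4347222 ],
       [  0.        , 566.40302851, 240.41733954],
       [  0.        ,   0.        ,   1.        ]]), 'eye': array([-0.33982078, -0.05790385,  1.14495607]), 'orientation': array([ 0.71256013, -0.60813904,  0.22644459, -0.26673548])}
{'mtx': array([[371.64829954,   0.        , 316.29224172],
       [  0.        , 371.64829954, 241.18787056],
       [  0.        ,   0.        ,   1.        ]]), 'hand_eye': array([[-8.68924890e-04, -9.69374708e-01, -2.45584855e-01,
         6.75718750e-02],
       [ 9.99999331e-01, -6.54813802e-04, -9.53496792e-04,
        -7.28760124e-04],
       [ 7.63483321e-04, -2.45585519e-01,  9.69374628e-01,
        -1.41003527e-01],
       [ 0.00000000e+00,  0.00000000e+00,  0.00000000e+00,
         1.00000000e+00]])}
{'time_s': 0.15, 'q': array([-1.15988019,  0.32161669, -0.07009757,  1.45138754,  0.02260345,
        1.37079662, -0.05688153]), 'qd': array([ 0.00085764, -0.00354201, -0.00011547, -0.00226099,  0.00019655,
        0.00050494,  0.00081653]), 'tau': array([-4.86978588e-04, -4.91794682e+01, -4.04989086e-01, -3.12877393e+01,
       -6.40648906e-02,  4.03605925e-02,  7.81013091e-05]), 'eef_pos': array([0.25110143, 0.59912529, 0.24373988]), 'ee_rot': array([ 1.97081611e-01,  9.80386828e-01, -7.03971259e-04, -9.78378237e-05]), 'wrist_force': array([-0.30490232, -0.57682869, -0.08373841]), 'wrist_torque': array([-0.03121795,  0.03636921, -0.01570506]), 'grasp_force': 0.0, 'gripper_width': 0.08695232491157938}
```

View pics/scene0.png

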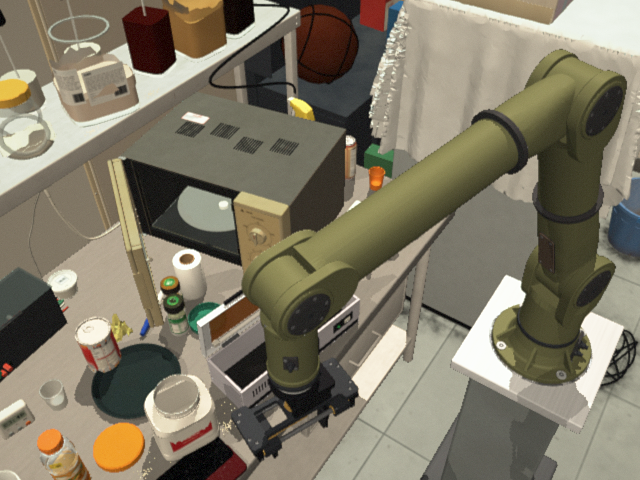

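View pics/side0.png

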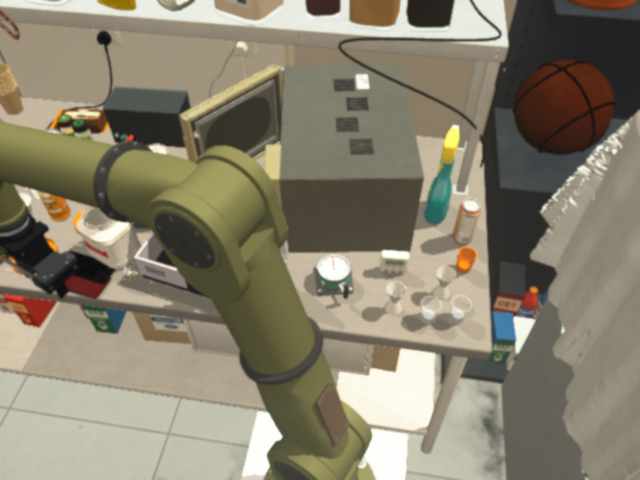

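The side view shows the tally (333,275), four candidate pieces at about (395,295), (445,280), (430,310) and (460,310), an orange decoy at (467,260), the timer at (395,262) and the soda can at (467,222). The scene view shows the tank (about 280,340), partly hidden by the arm, and a glass-like cup at (52,393). I'll enlarge both.

Run:
```python
import cv2,numpy as np
a=cv2.imread("pics/side0.png")[215:335,310:490]; b=cv2.imread("pics/scene0.png")[260:480,0:380]
a=cv2.resize(a,None,fx=4.4,fy=4.4,interpolation=3);a=a[:600,:800]; b=cv2.resize(b,None,fx=2.1,fy=2.1,interpolation=3)
cv2.imwrite("pics/c1.png",a);cv2.imwrite("pics/c2.png",b)
from h import *
for u,v in [(395,308),(441,295),(430,318),(459,318),(333,280),(463,268)]: print(u,v,ray("side",u,v).round(3))
print(ray("scene",52,403))
```

```text
395 308 [ 0.455 -0.112  0.   ]
441 295 [ 0.512 -0.221  0.   ]
430 318 [ 0.44  -0.197  0.   ]
459 318 [ 0.451 -0.265  0.   ]
333 280 [0.516 0.049 0.   ]
463 268 [ 0.606 -0.275  0.   ]
[ 8.10420052e-01  7.40045235e-01 -2.22044605e-16]
```

View pics/c1.png

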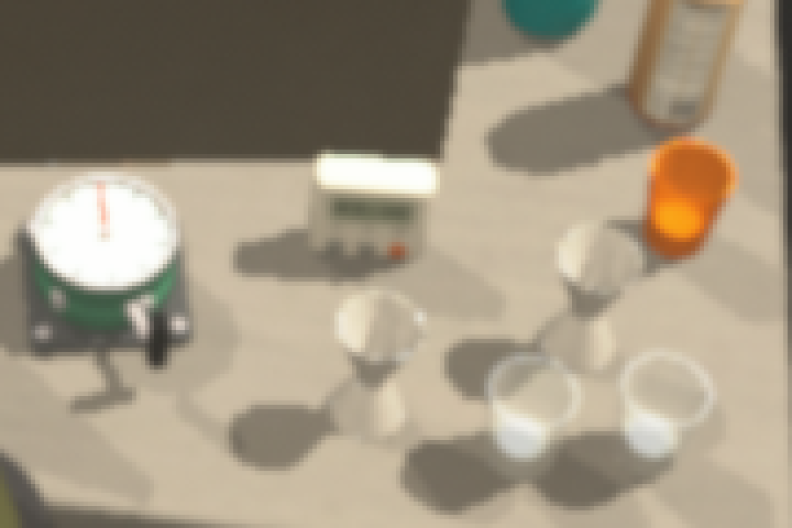

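View pics/c2.png

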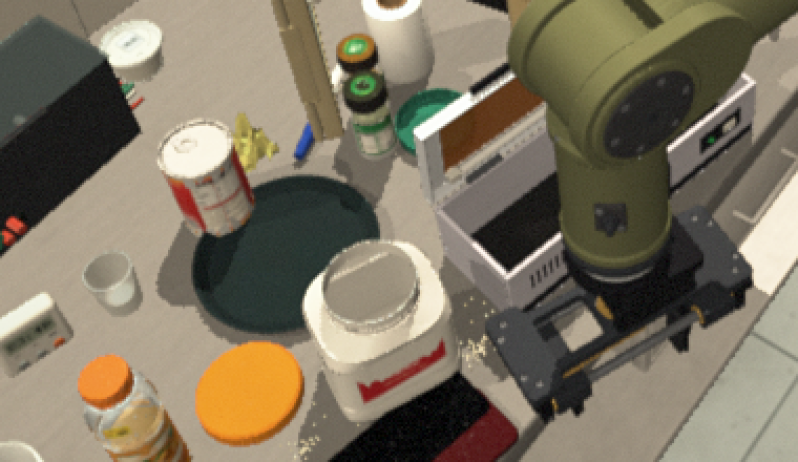

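The far cup at scene (52,393) is opaque white and about 1.1 m away, so it is out of reach and not a piece. The four pieces on the right fit: two jiggers and two clear glasses, so the count is 4. I'll move the arm over to them, which also clears the view of the tank.

arm_command(
  series=[
    [[1.5, -4.5, 1.5, 0, 8.7], [1.5, -4.5, 1.5, 0, 8.7], [1.5, -4.5, 1.5, 0, 8.7], [1.5, -4.5, 1.5, 0, 8.7], [2, -4.5, 0, 0, 8.7], [2, -4.5, 0, 0, 8.7], [2, -4.5, 0, 0, 8.7], [2, -4.5, 0, 0, 8.7], [2, -4.5, 0, 0, 8.7], [2, -4.5, 0, 0, 8.7], [2, -4.5, 0, 0, 8.7], [2, -4.5, 0, 0, 8.7]],
  ],
  grip_force=15,
)

```text
time_s: 1.35
eef_pos: [0.4715, 0.0575, 0.3046]
ee_rot: [0.197, 0.98, 0.0, 0.0]
wrist_force: [1.3, 0.6, 0.4]
gripper_width: 0.0871
grasp_force: 0.0
```

arm_command(
  series=[
    [[0, -4.5, 0, 0, 8.7], [0, -4.5, 0, 0, 8.7], [0, -4.5, 0, 0, 8.7], [0, -4.5, 0, 0, 8.7], [0, 0, 0, 0, 8.7], [0, 0, 0, 0, 8.7]],
  ],
)

```text
time_s: 1.95
eef_pos: [0.4709, -0.1214, 0.3045]
ee_rot: [0.199, 0.98, 0.0, -0.0]
wrist_force: [0.0, 1.5, -0.1]
gripper_width: 0.0872
grasp_force: 0.0
```

Run:
```python
from h import *
T=tcpT(); np.save("T1.npy",T); a=snap("wrist","w1.png"); b=snap("scene","s1.png"); c=snap("side","d1.png")
print(T.round(3), sense()["time_s"])
cv2.imwrite("pics/s1c.png",cv2.resize(b[240:440,150:400],None,fx=3,fy=3,interpolation=3))
```

```text
[[-0.921  0.389 -0.     0.471]
 [ 0.389  0.921  0.001 -0.121]
 [ 0.     0.001 -1.     0.304]
 [ 0.     0.     0.     1.   ]] 2.1
```

View pics/w1.png

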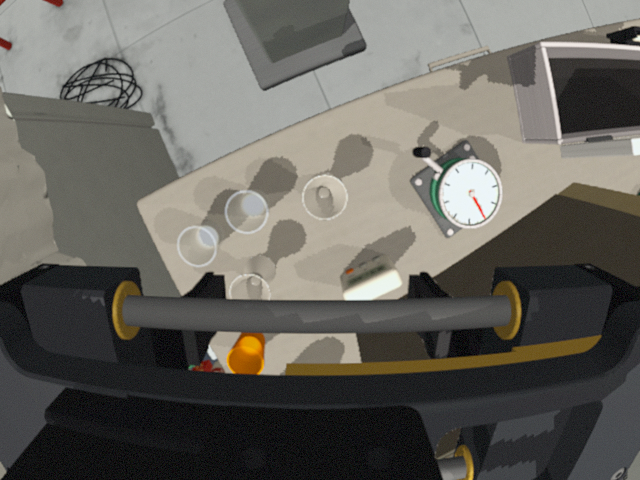

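View pics/s1c.png

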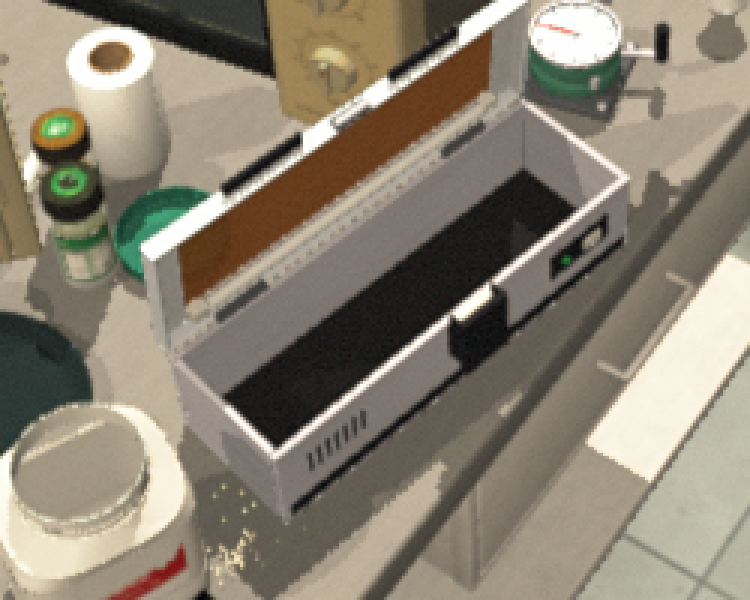

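The wrist view shows the jigger rims at (325,197) and (250,292), the glass rims at (247,211) and (198,245), the tally centre at (469,193) and the knob at (421,152). The scene crop shows the tank rim corners at (277,453), (630,178), (172,352) and (520,103).

Run:
```python
from h import *
T=np.load("T1.npy")
for n,u,v,z in [("jA",325,197,.078),("jB",250,293,.078),("gA",247,211,.06),("gB",198,245,.06),("tally",470,193,.053),("knob",421,152,.062),("timer",371,278,.066)]: print(n,wray(u,v,z,T).round(4), proj("side",wray(u,v,z,T)).round(0))
c={}
for n,u,v,z in [("FL",277,453,.085),("FR",630,178,.085),("BL",172,352,.085),("BR",520,103,.085),("FL0",288,518,0),("roller",475,300,.1)]:
  c[n]=ray("scene",u/3+150,v/3+240,z); print(n,c[n].round(4))
y=c["FL"]-c["FR"]; print(np.linalg.norm(y),y/np.linalg.norm(y),np.degrees(np.arctan2(y[1],y[0])), (c["FL"]+c["FR"])/2,np.linalg.norm(c["BL"]-c["FL"]),np.linalg.norm(c["BL"]-c["BR"]))
print(sum(c[k] for k in("FL","FR","BL","BR"))/4)
```

```text
jA [ 0.4556 -0.1065  0.078 ] [396. 289.]
jB [ 0.5191 -0.2203  0.078 ] [446. 273.]
gA [ 0.439  -0.1889  0.06  ] [430. 303.]
gB [ 0.4509 -0.2566  0.06  ] [460. 303.]
tally [0.5157 0.0462 0.053 ] [334. 267.]
knob [0.4517 0.005  0.062 ] [348. 288.]
timer [ 0.5582 -0.0945  0.066 ] [394. 257.]
FL [0.4503 0.524  0.085 ]
FR [0.3809 0.1853 0.085 ]
BL [0.5639 0.5027 0.085 ]
BR [0.4946 0.1683 0.085 ]
FL0 [ 0.4509  0.5236 -0.    ]
roller [0.4063 0.3547 0.1   ]
0.34577039352669836 [0.20059623 0.979674   0.        ] 78.42817309901895 [0.41561788 0.35466334 0.085     ] 0.11562692574119915 0.34148651012302395
[0.47245305 0.34506127 0.085     ]
```

Run:
```python
from h import *
print("mw corner",ray("side",410,252.5),"door foot",ray("scene",155,326))
print("soda",ray("side",465,240))
c=np.array([.4725,.345]);ex=np.array([.98,-.2006]);ey=np.array([.2006,.98])
for y in(-.126,-.042,.042,.126): print(y,(c+ey*y-.006*ex).round(4))
print(sense()["q"].round(2))
```

```text
mw corner [ 0.63663485 -0.13819679  0.        ] door foot [0.77735228 0.46739505 0.        ]
soda [ 0.70331821 -0.28116074  0.        ]
-0.126 [0.4413 0.2227]
-0.042 [0.4582 0.305 ]
0.042 [0.475  0.3874]
0.126 [0.4919 0.4697]
[-0.5  -0.09  0.65  1.77  0.06  1.45  1.32]
```

arm_command(
  series=[
    [[-0.5, 0.5, -4, 0, 6.5], [-0.5, 0.5, -4, 0, 6.5], [-0.5, 0.5, -4, 0, 6.5], [0, 0, -4, 0, 6.5], [0, 0, -3, 0, 6.5], [0, 0, 0, 0, 6.5], [0, 0, 0, 0, 6.5]],
  ],
)

```text
time_s: 2.8
eef_pos: [0.4565, -0.1047, 0.115]
ee_rot: [0.196, 0.981, -0.0, -0.0]
wrist_force: [0.5, 0.3, 1.2]
gripper_width: 0.0651
grasp_force: 0.0
```

Run:
```python
from h import *
T=tcpT(); np.save("T2.npy",T); a=snap("wrist","w2.png"); print(T[:3,3])
```

```text
[ 0.45649934 -0.1046711   0.11500987]
```

View pics/w2.png

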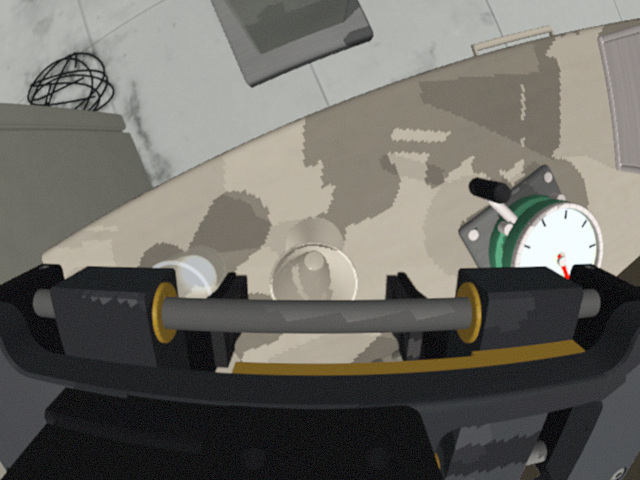

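The near jigger's rim, at about (315,288), is centred between the jaws at about 316. I'll descend and grip.

arm_command(
  series=[
    [[0, -0.1, -2.5, 0, 6.5], [0, 0, -2.2, 0, 6.5], [0, 0, -1, 0, 6.5], [0, 0, 0, 0, 6.5], [0, 0, 0, 0, 3.5], [0, 0, 0, 0, 3.5], [0, 0, 0, 0, 3.5], [0, 0, 0, 0, 3.5], [0, 0, 0, 0, 3.5], [0, 0, 1.5, 0, 3.5], [0, 0, 4, 0, 3.5], [0, 0, 4, 0, 3.5]],
  ],
  grip_force=20,
)

```text
time_s: 4.05
eef_pos: [0.455, -0.1066, 0.1528]
ee_rot: [0.197, 0.98, -0.001, -0.001]
wrist_force: [1.1, 0.4, -1.0]
gripper_width: 0.0433
grasp_force: 20.0
```

arm_command(
  series=[
    [[0, 2, 3, 0, 3.5], [0, 4, 2, 2, 3.5], [0, 4, 0, 3, 3.5], [0, 4, 0, 3, 3.5], [0, 4, 0, 3, 3.5], [0, 4.5, 0, 0, 3.5], [0, 4.5, 0, 0, 3.5], [0, 4.5, 0, 0, 3.5], [0.4, 4.5, 0, 0, 3.5], [0.8, 4.5, 0, 0, 3.5], [0.8, 4.5, 0, 0, 3.5], [0.8, 4.5, 0, 0, 3.5]],
  ],
)

```text
time_s: 5.25
eef_pos: [0.484, 0.3902, 0.202]
ee_rot: [0.102, 0.995, -0.0, -0.0]
wrist_force: [-0.5, -0.6, -0.8]
gripper_width: 0.0435
grasp_force: 20.0
```

arm_command(
  series=[
    [[0.8, 4, 0, 0, 3.5], [0.1, 4, 0, 0, 3.5], [0, 0.1, 0, 0, 3.5], [0, 0, 0, 0, 3.5], [0, 0, 0, 0, 3.5]],
  ],
)

```text
time_s: 5.75
eef_pos: [0.4937, 0.468, 0.2021]
ee_rot: [0.103, 0.995, -0.001, -0.0]
wrist_force: [0.3, -0.5, -0.8]
gripper_width: 0.0435
grasp_force: 20.0
```

Run:
```python
from h import *
T=tcpT(); np.save("T3.npy",T); a=snap("wrist","w3.png"); b=snap("side","d3.png"); print(T[:3].round(3),sense()["gripper_width"],sense()["grasp_force"])
d=cv2.imread("pics/d1.png")
cv2.imwrite("pics/m3.png",np.vstack([cv2.resize(a[:330],None,fx=.9,fy=.9),np.hstack([cv2.resize(x[240:330,370:490],(288,216),interpolation=3) for x in (d,b)])]))if 0 else None
m=np.zeros((330+250,640,3),np.uint8); m[:330]=a[:330]; m[330:,:320]=cv2.resize(d[235:332,370:494],(320,250)); m[330:,320:]=cv2.resize(b[235:332,370:494],(320,250)); cv2.imwrite("pics/m3.png",m)
```

```text
[[-0.979  0.205 -0.     0.494]
 [ 0.205  0.979 -0.002  0.468]
 [-0.    -0.002 -1.     0.202]] 0.0435702896683725 19.98777589641861
```

View pics/m3.png

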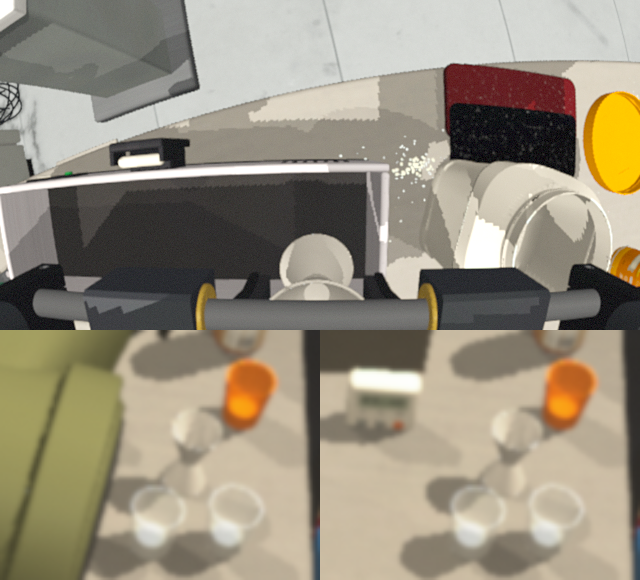

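The jigger is held over the tank's left end and the other pieces have not moved. The white jar on the left is close, at about (430–600,250), so I'll check its clearance.

Run:
```python
from h import *
T=np.load("T3.npy")
c=np.array([.4725,.345]);X=np.array([[.98,-.2006],[.2006,.98]])
for n,u,v,zs in [("base",428,235,(0,)),("shoulderL",443,185,(.05,.1,)),("rimL",513,240,(.1,.13,.16)),("lid rimtop",555,192,(.1,.13,.16))]:
  for z in zs: p=wray(u,v,z,T); print(n,z,p[:2].round(3),"tank",(X@(p[:2]-c)).round(3),"scene",proj("scene",p).round(0))
for n,u,v in [("corner end-front rim",386,170),("front rim at catch",150,178)]: p=wray(u,v,.085,T); print(n,(X@(p[:2]-c)).round(3))
p=wray(140,160,.1,T);print("roller",(X@(p[:2]-c)).round(3))
```

```text
base 0 [0.528 0.571] tank [0.01  0.233] scene [203. 411.]
shoulderL 0.05 [0.475 0.577] tank [-0.044  0.228] scene [218. 413.]
shoulderL 0.1 [0.467 0.561] tank [-0.049  0.21 ] scene [223. 396.]
rimL 0.1 [0.517 0.612] tank [-0.01  0.27] scene [187. 403.]
rimL 0.13 [0.506 0.596] tank [-0.018  0.252] scene [194. 391.]
rimL 0.16 [0.495 0.58 ] tank [-0.025  0.234] scene [202. 379.]
lid rimtop 0.1 [0.487 0.654] tank [-0.048  0.306] scene [183. 427.]
lid rimtop 0.13 [0.48  0.633] tank [-0.051  0.283] scene [191. 412.]
lid rimtop 0.16 [0.472 0.611] tank [-0.054  0.261] scene [200. 397.]
corner end-front rim [-0.057  0.173]
front rim at catch [-0.055  0.   ]
roller [-0.069  0.   ]
```

arm_command(
  series=[
    [[-0.8, -1.8, 0, 0, 3.5], [0, 0, -4, 0, 3.5], [0, 0, -4, 0, 3.5], [0, 0, -3, 0, 3.5], [0, 0, -1.5, 0, 3.5], [0, 0, -1, 0, 3.5], [0, 0, 0, 0, 3.5], [0, 0, 0, 0, 5.5], [0, 0, 0, 0, 5.5], [0, 0, 0, 0, 5.5], [0, 0, 3, 0, 5.5], [0, 0, 4, 0, 5.5]],
  ],
)

```text
time_s: 7.05
eef_pos: [0.484, 0.4505, 0.1365]
ee_rot: [0.102, 0.995, -0.002, -0.001]
wrist_force: [0.9, 1.2, 0.1]
gripper_width: 0.055
grasp_force: 0.0
```

arm_command(
  series=[
    [[0, 0, 4, 0, 5.5], [0, -2, 4, 0, 6.5], [0, -4.8, 0, 0, 6.5], [0, -4.8, 0, 0, 6.5], [0, -4.8, 0, -8.5, 6.5], [-0.5, -4.8, 0, -8.5, 6.5], [-0.5, -4.8, 0, -8.5, 6.5], [-0.5, -4.8, 0, -8.5, 6.5], [-1, -4.8, 0, -8.5, 6.5], [-1, -4.8, 0, -8.5, 6.5], [-1, -4.8, 0, -8.5, 6.5], [0, -4.8, 0, -8.5, 6.5]],
  ],
)

```text
time_s: 8.25
eef_pos: [0.4392, -0.0501, 0.2183]
ee_rot: [0.643, 0.766, 0.001, -0.0]
wrist_force: [1.7, 0.2, 0.7]
gripper_width: 0.065
grasp_force: 0.0
```

arm_command(
  series=[
    [[0, -4.8, 0, 0, 6.5], [0, -4.8, 0, 0, 6.5], [0, -4.4, 0, 0, 6.5], [0, 0, -4, 0, 6.5], [0, 0, 0, 0, 6.5], [0, 0, 0, 0, 6.5]],
  ],
)

```text
time_s: 8.85
eef_pos: [0.4401, -0.1879, 0.1779]
ee_rot: [0.641, 0.768, -0.0, -0.0]
wrist_force: [0.3, -1.1, -0.3]
gripper_width: 0.0651
grasp_force: 0.0
```

```bash
cat >> h.py <<'E'
def fit(z,u,v,T,rim=.024):
    "project a rim circle guess for checking: wrist pixel of world point"
def wproj(p,T):
    i=eyes.camera_info("wrist"); K=np.array(i["mtx"]); x=np.linalg.inv(T@np.array(i["hand_eye"]))
    c=x[:3,:3]@np.array(p)+x[:3,3]; r=np.arctan2(np.hypot(*c[:2]),c[2]); a=c[:2]/np.hypot(*c[:2])*r
    return K[0,0]*a+K[:2,2]
def overlay(im,p,r,T,col=(0,0,255)):
    t=np.linspace(0,2*np.pi,40); q=np.array([wproj([p[0]+r*np.cos(s),p[1]+r*np.sin(s),p[2]],T) for s in t]).astype(int)
    cv2.polylines(im,[q],True,col,1)
E
python3 - <<'E'
from h import *
T=tcpT(); np.save("T4.npy",T); a=snap("wrist","w4.png"); print(T[:3].round(3))
overlay(a,(.439,-.1889,.06),.024,T);overlay(a,(.4509,-.2566,.06),.024,T);overlay(a,(.5191,-.2203,.078),.0225,T); overlay(a,(*T[:2,3],.06),.002,T,(0,255,0))
cv2.imwrite("pics/w4o.png",a)
E
```

```text
[[-0.179  0.984 -0.001  0.44 ]
 [ 0.984  0.179  0.    -0.188]
 [ 0.001 -0.001 -1.     0.178]]
```

View pics/w4o.png

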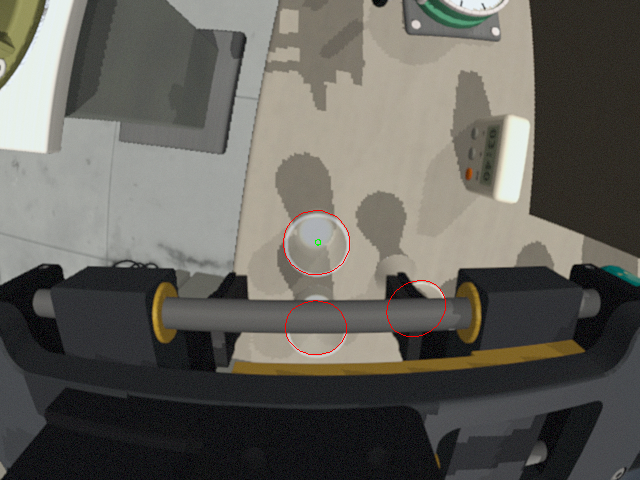

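The overlay matches glass A's rim at (317,243), and it lies on the jaw centre. I'll descend and grip.

arm_command(
  series=[
    [[0, 0, -4, 0, 6.5], [0, 0, -4, 0, 6.5], [0, 0, -3, 0, 6.5], [0, 0, -1.8, 0, 6.5], [0, 0, -0.5, 0, 6.5], [0, 0, 0, 0, 6.5], [0, 0, 0, 0, 3.5], [0, 0, 0, 0, 3.5], [0, 0, 0, 0, 3.5], [0, 0, 0, 0, 3.5], [0, 0, 0, 0, 3.5], [0, 0, 3, 0, 3.5]],
  ],
  grip_force=20,
)

```text
time_s: 10.1
eef_pos: [0.4375, -0.1876, 0.0723]
ee_rot: [0.641, 0.768, -0.002, -0.003]
wrist_force: [0.5, -0.0, -0.4]
gripper_width: 0.0447
grasp_force: 19.8
```

arm_command(
  series=[
    [[0, 0, 4, 0, 3.5], [0, 0, 4, 0, 3.5], [0, 2, 4, 0, 3.5], [0, 4.8, 0, 8.5, 3.5], [0, 4.8, 0, 8.5, 3.5], [0, 4.8, 0, 8.5, 3.5], [0, 4.8, 0, 8.5, 3.5], [0, 4.8, 0, 8.5, 3.5], [0, 4.8, 0, 8.5, 3.5], [0, 4.8, 0, 8.5, 3.5], [0.5, 4.8, 0, 8.5, 3.5], [0.5, 4.8, 0, 0, 3.5]],
  ],
)

```text
time_s: 11.3
eef_pos: [0.4498, 0.2653, 0.1943]
ee_rot: [0.101, 0.995, 0.0, -0.0]
wrist_force: [1.4, 0.0, -1.0]
gripper_width: 0.0444
grasp_force: 19.8
```

arm_command(
  series=[
    [[0.8, 4, 0, 0, 3.5], [0.8, 4, 0, 0, 3.5], [0.7, 3, 0, 0, 3.5], [0, 0, -4, 0, 3.5], [0, 0, -4, 0, 3.5], [0, 0, -3, 0, 3.5], [0, 0, -2, 0, 3.5], [0, 0, -0.9, 0, 3.5], [0, 0, 0, 0, 3.5], [0, 0, 0, 0, 3.5]],
  ],
)

```text
time_s: 12.3
eef_pos: [0.4736, 0.3738, 0.0561]
ee_rot: [0.102, 0.995, 0.0, 0.0]
wrist_force: [-0.2, 0.3, -0.3]
gripper_width: 0.0451
grasp_force: 19.8
```

arm_command(
  series=[
    [[0, 0, 0, 0, 5.5], [0, 0, 0, 0, 5.5], [0, 0, 0, 0, 5.5], [0, 0, 3, 0, 5.5], [0, 0, 4, 0, 5.5], [0, 0, 4, 0, 5.5], [0, 0, 4, 0, 6.5], [0, 0, 2, 0, 6.5]],
  ],
)

```text
time_s: 13.1
eef_pos: [0.4746, 0.3744, 0.2302]
ee_rot: [0.102, 0.995, 0.002, 0.002]
wrist_force: [0.7, 0.8, 0.7]
gripper_width: 0.0621
grasp_force: 0.0
```

Run:
```python
from h import *
T=tcpT(); np.save("T5.npy",T); a=snap("wrist","w5.png"); b=snap("side","d5.png");s=snap("scene","s5.png"); print(T[:3].round(3))
d=cv2.imread("pics/d3.png")
m=np.zeros((580,800,3),np.uint8); m[:330,:640]=a[:330]; m[330:,:320]=cv2.resize(b[235:332,370:494],(320,250)); m[330:,320:720]=cv2.resize(s[250:400,170:410],(400,250)); cv2.imwrite("pics/m5.png",m)
x=cv2.absdiff(b,d)[235:332,370:494].max(2); print((x>40).sum())
```

```text
[[-0.979  0.203  0.004  0.475]
 [ 0.204  0.979  0.005  0.374]
 [-0.003  0.005 -1.     0.23 ]]
463
```

View pics/m5.png

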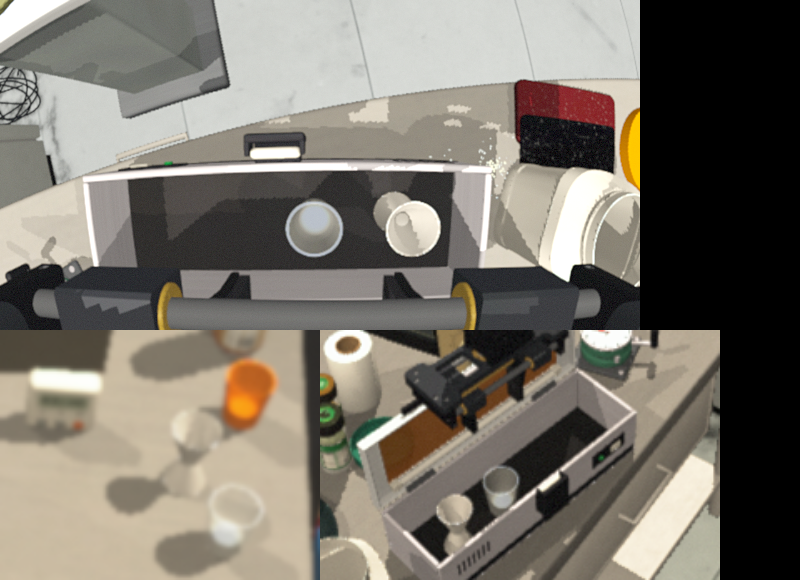

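Both pieces stand upright in the tank, and glass B and the far jigger have not moved. Next is glass B, checked numerically on arrival.

arm_command(
  series=[
    [[0, -4.8, 0, 0, 6.5], [0, -4.8, 0, 0, 6.5], [0, -4.8, 0, 0, 6.5], [0, -4.8, 0, 0, 6.5], [0, -4.8, 0, 0, 6.5], [0, -4.8, 0, 0, 6.5], [0, -4.8, 0, 0, 6.5], [0, -4.8, 0, 0, 6.5], [-0.8, -4.8, 0, 0, 6.5], [-0.8, -4.8, 0, 0, 6.5], [-0.8, -4.8, 0, 0, 6.5], [0, -4.8, 0, 0, 6.5]],
  ],
)

```text
time_s: 14.45
eef_pos: [0.4472, -0.2039, 0.2242]
ee_rot: [0.102, 0.995, 0.001, -0.001]
wrist_force: [1.4, 0.4, -0.6]
gripper_width: 0.0647
grasp_force: 0.0
```

arm_command(
  series=[
    [[0, -4.5, 0, 0, 6.5], [0, -1, 0, 0, 6.5], [0, 0, -3, 0, 6.5], [0, 0, -2, 0, 6.5], [0, 0, 0, 0, 6.5], [0, 0, 0, 0, 6.5]],
  ],
)

```text
time_s: 15.05
eef_pos: [0.4486, -0.2573, 0.175]
ee_rot: [0.102, 0.995, -0.0, -0.001]
wrist_force: [0.4, -0.3, -0.7]
gripper_width: 0.0652
grasp_force: 0.0
```

Run:
```python
from h import *
T=tcpT(); np.save("T6.npy",T); a=snap("wrist","w6.png"); print(T[:3].round(3))
print("expected px",wproj((.4509,-.2566,.06),T), wproj((.4509+.024,-.2566,.06),T))
g=cv2.medianBlur(cv2.cvtColor(a,cv2.COLOR_BGR2GRAY),3)[100:300,200:430]
h=cv2.HoughCircles(g,cv2.HOUGH_GRADIENT,1,15,param1=80,param2=14,minRadius=26,maxRadius=40)
for c in (h[0][:5] if h is not None else []): print(c+[200,100,0], wray(c[0]+200,c[1]+100,.06,T).round(4))
```

```text
[[-0.979  0.203 -0.002  0.449]
 [ 0.203  0.979 -0.    -0.257]
 [ 0.002 -0.001 -1.     0.175]]
expected px [319.14566131 248.25931836] [325.7741897 279.2130952]
[315.5        248.5         32.90000153] [ 0.4505 -0.2592  0.06  ]
```

Glass B is at (0.4505,-0.259), unmoved. I'll grip it.

arm_command(
  series=[
    [[0.2, -0.1, -4, 0, 6.5], [0, 0, -4, 0, 6.5], [0, 0, -3, 0, 6.5], [0, 0, -1.6, 0, 6.5], [0, 0, -0.4, 0, 6.5], [0, 0, 0, 0, 6.5], [0, 0, 0, 0, 3.5], [0, 0, 0, 0, 3.5], [0, 0, 0, 0, 3.5], [0, 0, 0, 0, 3.5], [0, 0, 0, 0, 3.5], [0, 0, 3, 0, 3.5]],
  ],
)

```text
time_s: 16.3
eef_pos: [0.4488, -0.257, 0.0732]
ee_rot: [0.102, 0.995, 0.0, -0.003]
wrist_force: [0.3, 0.1, -0.2]
gripper_width: 0.0445
grasp_force: 19.8
```

arm_command(
  series=[
    [[0, 0, 4, 0, 3.5], [0, 0, 4, 0, 3.5], [0, 2, 4, 0, 3.5], [0, 4.8, 0, 0, 3.5], [0, 4.8, 0, 0, 3.5], [0, 4.8, 0, 0, 3.5], [0, 4.8, 0, 0, 3.5], [0, 4.8, 0, 0, 3.5], [0, 4.8, 0, 0, 3.5], [0, 4.8, 0, 0, 3.5], [0, 4.8, 0, 0, 3.5], [0, 4.8, 0, 0, 3.5]],
  ],
)

```text
time_s: 17.5
eef_pos: [0.4507, 0.1951, 0.1954]
ee_rot: [0.102, 0.995, 0.0, -0.0]
wrist_force: [1.2, -0.6, -0.1]
gripper_width: 0.0444
grasp_force: 19.8
```

arm_command(
  series=[
    [[0.3, 4, 0, 0, 3.5], [0.3, 4, 0, 0, 3.5], [0.1, 2.6, 0, 0, 3.5], [0, 0, -4, 0, 3.5], [0, 0, -4, 0, 3.5], [0, 0, -3, 0, 3.5], [0, 0, -2, 0, 3.5], [0, 0, -0.9, 0, 3.5], [0, 0, 0, 0, 3.5], [0, 0, 0, 0, 3.5]],
  ],
)

```text
time_s: 18.5
eef_pos: [0.4587, 0.2997, 0.0571]
ee_rot: [0.102, 0.995, 0.0, 0.0]
wrist_force: [0.7, -0.2, -0.7]
gripper_width: 0.0448
grasp_force: 19.9
```

arm_command(
  series=[
    [[0, 0, 0, 0, 5.5], [0, 0, 0, 0, 5.5], [0, 0, 0, 0, 5.5], [0, 0, 3, 0, 5.5], [0, 0, 4, 0, 5.5], [0, 0, 4, 0, 5.5], [0, 0, 4, 0, 6.5], [0, 0, 2, 0, 6.5], [0, -4.8, 0, 0, 6.5], [0, -4.8, 0, 0, 6.5], [0, -4.8, 0, 0, 6.5], [0, -4.8, 0, 0, 6.5]],
  ],
)

```text
time_s: 19.7
eef_pos: [0.4581, 0.1057, 0.227]
ee_rot: [0.102, 0.995, 0.001, 0.0]
wrist_force: [1.0, -0.1, -0.2]
gripper_width: 0.0647
grasp_force: 0.0
```

arm_command(
  series=[
    [[0, -4.5, 0, 0, 6.5], [0, -4.5, 0, 0, 6.5], [0, -4.5, 0, 0, 6.5], [0, -4.5, 0, 0, 6.5], [1, -4.5, 0, 0, 6.5], [2, -4.5, 0, 0, 6.5], [2, -4.5, -2, 0, 6.5], [1, -1, -2, 0, 6.5], [0, 0, 0, 0, 6.5], [0, 0, 0, 0, 6.5]],
  ],
)

```text
time_s: 20.7
eef_pos: [0.5165, -0.2146, 0.1876]
ee_rot: [0.102, 0.995, -0.0, -0.001]
wrist_force: [-0.1, 0.1, 0.4]
gripper_width: 0.065
grasp_force: 0.0
```

Run:
```python
from h import *
T=tcpT(); np.save("T7.npy",T); a=snap("wrist","w7.png"); print(T[:3].round(3))
print("expected px",wproj((.5191,-.2203,.078),T), wproj((.5191+.0225,-.2203,.078),T))
g=cv2.medianBlur(cv2.cvtColor(a,cv2.COLOR_BGR2GRAY),3)[100:300,200:430]
h=cv2.HoughCircles(g,cv2.HOUGH_GRADIENT,1,15,param1=80,param2=14,minRadius=26,maxRadius=42)
for c in (h[0][:5] if h is not None else []): print(c+[200,100,0], wray(c[0]+200,c[1]+100,.078,T).round(4))
```

```text
[[-0.979  0.204 -0.002  0.517]
 [ 0.204  0.979  0.    -0.215]
 [ 0.002 -0.    -1.     0.188]]
expected px [310.3224488  252.36933726] [316.8759741  281.84409201]
[311.5        252.5         30.70000076] [ 0.5194 -0.2195  0.078 ]
```

Jigger B is confirmed at (0.5194,-0.2195). I'll shift by (+0.3,-0.5) cm and descend 13 cm.

arm_command(
  series=[
    [[0.3, -0.5, -3, 0, 6.5], [0, 0, -4, 0, 6.5], [0, 0, -3, 0, 6.5], [0, 0, -2.4, 0, 6.5], [0, 0, -0.6, 0, 6.5], [0, 0, 0, 0, 6.5], [0, 0, 0, 0, 3.5], [0, 0, 0, 0, 3.5], [0, 0, 0, 0, 3.5], [0, 0, 0, 0, 3.5], [0, 0, 0, 0, 3.5], [0, 0, 3, 0, 3.5]],
  ],
)

```text
time_s: 21.95
eef_pos: [0.5175, -0.2184, 0.0851]
ee_rot: [0.102, 0.995, 0.0, -0.003]
wrist_force: [0.2, 0.8, -1.0]
gripper_width: 0.0434
grasp_force: 20.0
```

arm_command(
  series=[
    [[0, 0, 4, 0, 3.5], [0, 0, 4, 0, 3.5], [-2, 2, 4, 0, 3.5], [-2, 4, 0, 0, 3.5], [-2, 4.5, 0, 0, 3.5], [-2, 4.5, 0, 0, 3.5], [0, 4.5, 0, 0, 3.5], [0, 4.5, 0, 0, 3.5], [0, 4.5, 0, 0, 3.5], [0, 4.5, 0, 0, 3.5], [0, 4.5, 0, 0, 3.5], [0, 0, 0, 0, 3.5]],
  ],
)

```text
time_s: 23.15
eef_pos: [0.4385, 0.1616, 0.2072]
ee_rot: [0.098, 0.995, 0.0, -0.0]
wrist_force: [-0.3, -0.1, -0.3]
gripper_width: 0.0438
grasp_force: 20.0
```

arm_command(
  series=[
    [[0.2, 3, 0, 0, 3.5], [0.2, 3, 0, 0, 3.5], [0, 0.7, 0, 0, 3.5], [0, 0, -4, 0, 3.5], [0, 0, -4, 0, 3.5], [0, 0, -3, 0, 3.5], [0, 0, -2, 0, 3.5], [0, 0, -0.8, 0, 3.5], [0, 0, 0, 0, 3.5], [0, 0, 0, 0, 3.5]],
  ],
)

```text
time_s: 24.15
eef_pos: [0.4404, 0.2236, 0.0697]
ee_rot: [0.102, 0.995, 0.0, -0.004]
wrist_force: [-10.1, 4.6, 7.4]
gripper_width: 0.042
grasp_force: 19.7
```

arm_command(
  series=[
    [[0, 0, 0, 0, 5.5], [0, 0, 0, 0, 5.5], [0, 0, 0, 0, 5.5], [0, 0, 3, 0, 5.5], [0, 0, 4, 0, 5.5], [0, 0, 4, 0, 4], [0, 0, 4, 0, 2], [0, 0, 2, 0, 0], [0, 0, 0, 0, 0], [0, 0, 0, 0, 0]],
  ],
)

```text
time_s: 25.15
eef_pos: [0.4442, 0.2216, 0.2395]
ee_rot: [0.103, 0.995, 0.0, 0.0]
wrist_force: [-0.7, -0.2, -0.7]
gripper_width: 0.023
grasp_force: 0.0
```

Run:
```python
from h import *
T=tcpT(); np.save("T8.npy",T); a=snap("wrist","w8.png"); s=snap("scene","s8.png"); d=snap("side","d8.png"); print(T[:3].round(3))
m=np.zeros((600,800,3),np.uint8); m[:320,:640]=a[:320]; m[320:,:400]=cv2.resize(s[250:425,170:420],(400,280)); m[320:,400:]=cv2.resize(d[245:315,300:400],(400,280),interpolation=3); cv2.imwrite("pics/m8.png",m)
```

```text
[[-0.979  0.204  0.     0.444]
 [ 0.204  0.979  0.     0.222]
 [-0.     0.    -1.     0.239]]
```

View pics/m8.png

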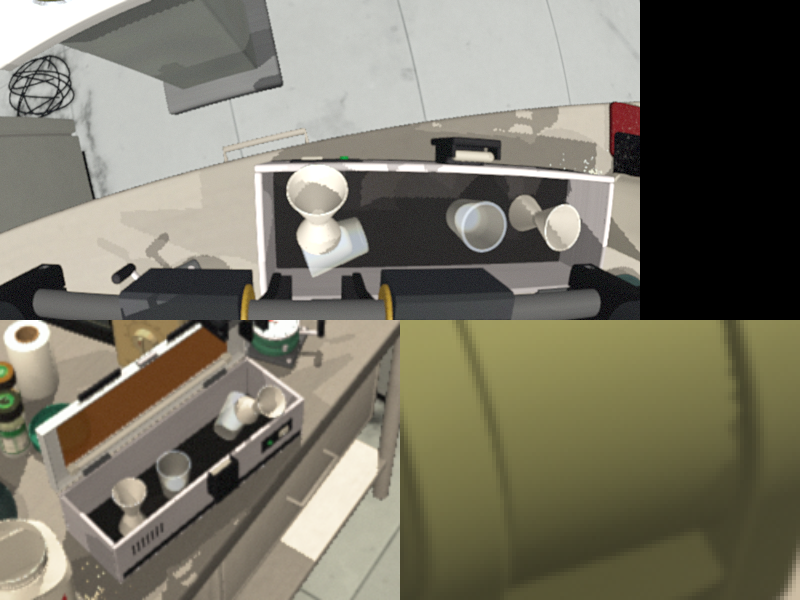

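Glass B has tipped over and lies at about wrist (340,245). Jigger B, with its rim at about (318,190), seems to be perched on it. I'll triangulate its rim and base.

Run:
```python
from h import *
T=np.load("T8.npy"); c=np.array([.4725,.345]);X=np.array([[.98,-.2006],[.2006,.98]])
def tri(w,s):
    a=wray(*w,0.,T);b=wray(*w,.2,T);d=(b-a)/np.linalg.norm(b-a)
    e=ray("scene",*s,0.);f=ray("scene",*s,.2);g=(f-e)/np.linalg.norm(f-e)
    t=np.linalg.lstsq(np.c_[d,-g],e-a,rcond=None)[0]; p,q=a+d*t[0],e+g*t[1]; m=(p+q)/2
    print("tank",(X@(m[:2]-c)).round(3),"world",m.round(3),"gap",np.linalg.norm(p-q).round(4))
S=lambda x,y:(170+x*.625,250+(y-320)*.625)
tri((318,190),S(271,402)); tri((319,234),S(246,409)); tri((340,248),S(232,415)); tri((560,227),S(128,492)); tri((480,225),S(174,468))
s=cv2.imread("pics/s8.png")[275:345,290:370]; w=cv2.imread("pics/w8.png")[150:290,240:420]
m=np.hstack([cv2.resize(s,(400,350),interpolation=3),cv2.resize(w,(400,350),interpolation=3)]); cv2.imwrite("pics/c8.png",m)
```

```text
tank [-0.04  -0.126] world [0.408 0.23  0.104] gap 0.0007
tank [ 0.008 -0.124] world [0.455 0.222 0.048] gap 0.0029
tank [ 0.022 -0.105] world [0.473 0.237 0.039] gap 0.0019
tank [-0.006  0.107] world [0.488 0.451 0.083] gap 0.004
tank [-0.004  0.027] world [0.474 0.373 0.059] gap 0.001
```

View pics/c8.png

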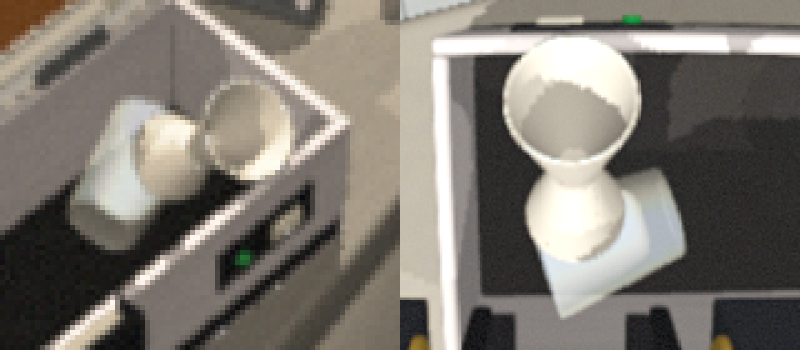

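Jigger B leans about 40° against the front wall, resting on the fallen glass. Its rim centre is at tank (-0.04,-0.126,0.104). I'll grip it just below the rim, across y, lift it and set it in the free middle slot.

arm_command(
  series=[
    [[-1.5, 0.4, -3, 0, 5.4], [-1.4, 0.4, -3, 0, 5.4], [0, 0, -2, 0, 5.4], [0, 0, 0, 0, 5.4], [0, 0, 0, 0, 5.4], [0, 0, -3, 0, 5.4], [0, 0, -2, 0, 5.4], [0, 0, -1.2, 0, 5.4], [0, 0, 0, 0, 5.4], [0, 0, 0, 0, 5.4]],
  ],
  grip_force=20,
)

```text
time_s: 26.3
eef_pos: [0.4159, 0.2305, 0.0987]
ee_rot: [0.102, 0.995, 0.0, 0.001]
wrist_force: [0.3, 0.4, 0.5]
gripper_width: 0.0539
grasp_force: 0.0
```

arm_command(
  series=[
    [[0, 0, 0, 0, 3], [0, 0, 0, 0, 3], [0, 0, 0, 0, 3], [0, 0, 0, 0, 3], [0, 0, 0, 0, 3], [0, 0, 0, 0, 3]],
  ],
)

```text
time_s: 26.9
eef_pos: [0.4155, 0.2307, 0.0985]
ee_rot: [0.102, 0.995, 0.001, 0.0]
wrist_force: [-0.2, -0.7, 5.8]
gripper_width: 0.0438
grasp_force: 19.9
```

arm_command(
  series=[
    [[0, 0, 2, 0, 3], [0, 0, 3, 0, 3], [0, 0, 3, 0, 3], [0.7, 1.8, 0, 0, 3], [0.7, 1.8, 0, 0, 3], [0.7, 1.8, 0, 0, 3], [0.7, 2, 0, 0, 3], [0, 0, 0, 0, 3], [0, 0, -4, 0, 3], [0, 0, -3, 0, 3], [0, 0, -1.5, 0, 3], [0, 0, 0, 0, 3]],
  ],
)

```text
time_s: 28.1
eef_pos: [0.4414, 0.3024, 0.0905]
ee_rot: [0.102, 0.995, -0.002, -0.002]
wrist_force: [0.4, -0.4, -1.3]
gripper_width: 0.0435
grasp_force: 20.0
```

Run:
```python
from h import *
T=tcpT(); np.save("T9.npy",T); a=snap("wrist","w9.png"); s=snap("scene","s9.png"); print(T[:3].round(3),sense()["gripper_width"],sense()["wrist_force"])
m=np.zeros((600,800,3),np.uint8); m[:330,:640]=a[:330]; m[330:,:480]=cv2.resize(s[260:395,200:440],(480,270)); cv2.imwrite("pics/m9.png",m)
```

```text
[[-0.979  0.204 -0.004  0.441]
 [ 0.204  0.979 -0.004  0.302]
 [ 0.003 -0.005 -1.     0.091]] 0.043455578078306134 [ 0.94480984 -0.08954514 -1.00410791]
```

View pics/m9.png

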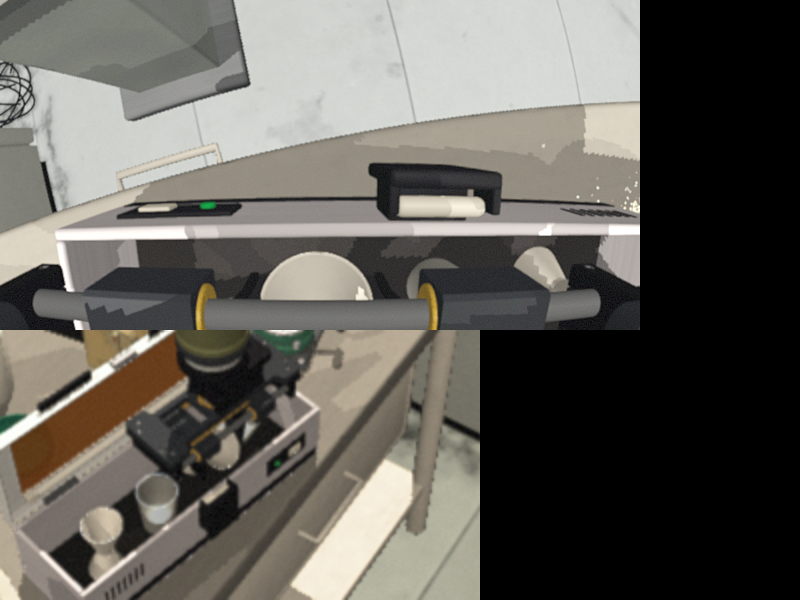

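Jigger B is held above the middle gap, still tilted. Glass A and jigger A stand undisturbed. I'll lower it to light contact with a weak grip, drag it towards the back to right it, then release.

arm_command(
  series=[
    [[0, 0, -0.8, 0, 3], [0, 0, -0.4, 0, 3], [0, 0, -0.3, 0, 3], [0, 0, 0, 0, 3], [0, 0, 0, 0, 3]],
  ],
  grip_force=6,
)

```text
time_s: 28.7
eef_pos: [0.4431, 0.3043, 0.0779]
ee_rot: [0.102, 0.995, 0.0, 0.0]
wrist_force: [-1.0, 0.4, -0.8]
gripper_width: 0.0439
grasp_force: 6.0
```

arm_command(
  series=[
    [[0, 0, -0.4, 0, 3], [0, 0, -0.3, 0, 3], [0, 0, 0, 0, 3]],
  ],
)

```text
time_s: 29.0
eef_pos: [0.4427, 0.3053, 0.0712]
ee_rot: [0.102, 0.995, 0.001, -0.0]
wrist_force: [-1.6, 0.3, 5.4]
gripper_width: 0.0435
grasp_force: 5.9
```

arm_command(
  series=[
    [[0.5, -0.1, 0, 0, 3], [0.5, -0.1, 0.1, 0, 3], [0.5, -0.1, 0.1, 0, 3], [0.5, -0.1, 0, 0, 3], [0.4, -0.1, 0, 0, 3], [0, 0, 0, 0, 3], [0, 0, 0, 0, 3]],
  ],
)

```text
time_s: 29.7
eef_pos: [0.4681, 0.2995, 0.0735]
ee_rot: [0.102, 0.995, 0.001, 0.001]
wrist_force: [-0.5, 0.0, 5.3]
gripper_width: 0.0434
grasp_force: 6.1
```

Run:
```python
from h import *
a=snap("wrist","w10.png"); b=snap("scene","s10.png"); T=tcpT(); np.save("T10.npy",T); print(T[:3,3],sense()["wrist_force"],sense()["wrist_torque"])
```

```text
[0.46810156 0.29946096 0.07344225] [0.03342874 0.36118661 6.26779811] [ 0.10867527 -0.00826872 -0.03596932]
```

arm_command(
  series=[
    [[0, 0, 0.2, 0, 3], [0, 0, 0, 0, 4.6], [0, 0, 0, 0, 5], [0, 0, 0, 0, 5], [0, 0, 1, 0, 5.2], [0, 0, 3, 0, 5.2], [0, 0, 4, 0, 5.2], [0, 0, 4, 0, 5.2], [0, 0, 4, 0, 3], [0, 0, 0, 0, 0], [0, 0, 0, 0, 0], [0, 0, 0, 0, 0]],
  ],
)

```text
time_s: 31.0
eef_pos: [0.4664, 0.2988, 0.2339]
ee_rot: [0.102, 0.995, -0.001, -0.001]
wrist_force: [-0.3, -0.6, -0.1]
gripper_width: 0.0278
grasp_force: 0.0
```

Run:
```python
from h import *
T=tcpT(); np.save("T11.npy",T); a=snap("wrist","w11.png"); s=snap("scene","s11.png"); print(T[:3].round(3))
c=np.array([.4725,.345]);X=np.array([[.98,-.2006],[.2006,.98]])
g=cv2.medianBlur(cv2.cvtColor(a,cv2.COLOR_BGR2GRAY),3)[140:310,200:520]
h=cv2.HoughCircles(g,cv2.HOUGH_GRADIENT,1,15,param1=80,param2=14,minRadius=16,maxRadius=36)
for q in (h[0][:8] if h is not None else []):
  u,v,r=q[0]+200,q[1]+140,q[2]; p=wray(u,v,.086,T); e=wray(u+r,v,.086,T); print(u,v,r,(X@(p[:2]-c)).round(3),"r@.086",np.linalg.norm(e-p).round(4))
```

```text
[[-0.979  0.203 -0.001  0.466]
 [ 0.203  0.979 -0.001  0.299]
 [ 0.001 -0.001 -1.     0.234]]
402.5 220.5 27.5 [-0.008  0.022] r@.086 0.0234
318.5 260.5 27.4 [ 0.025 -0.046] r@.086 0.0223
494.5 218.5 25.2 [-0.011  0.105] r@.086 0.0261
317.5 238.5 20.5 [ 0.006 -0.047] r@.086 0.0164
465.5 207.5 19.9 [-0.02   0.076] r@.086 0.0188
247.5 236.5 34.2 [ 0.005 -0.103] r@.086 0.0279
391.5 209.5 18.5 [-0.017  0.013] r@.086 0.0153
256.5 249.5 28.8 [ 0.015 -0.096] r@.086 0.0236
```

Run:
```python
from h import *
a=cv2.imread("pics/w11.png"); s=cv2.imread("pics/s11.png")
m=np.zeros((600,800,3),np.uint8); m[:300]=cv2.resize(a[150:315,120:560],(800,300),interpolation=3); m[300:,:500]=cv2.resize(s[265:385,205:405],(500,300),interpolation=3); m[300:,500:]=cv2.resize(s[280:350,290:360],(300,300),interpolation=3); cv2.imwrite("pics/m11.png",m)
```

```text
(no output)
```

View pics/m11.png

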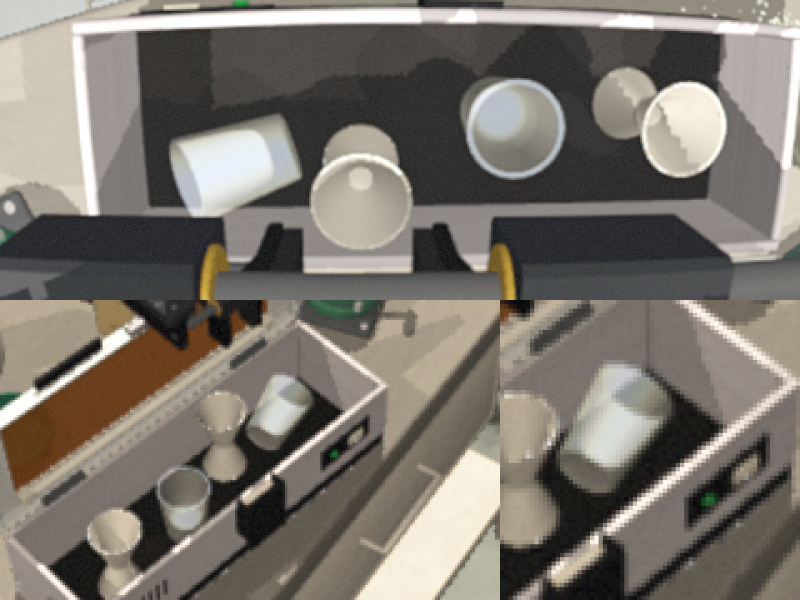

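All four pieces are inside: three stand on the floor and glass B lies flat on it. Next is the tally. I'll close the fingers, come down to the right of the knob at (0.449,-0.035) and push left.

arm_command(
  series=[
    [[0, -4.5, 0, 0, 0], [0, -4.5, 0, 0, 0], [0, -4.5, 0, 0, 0], [0, -4.5, 0, 0, 0], [0, -4.5, 0, 0, 0], [-0.5, -4.5, 0, 0, 0], [-0.5, -4.5, 0, 0, 0], [-0.7, -2, 0, 0, 0], [0, 0, 0, 0, 0], [0, 0, 0, 0, 0]],
  ],
  grip_force=15,
)

```text
time_s: 32.1
eef_pos: [0.4498, -0.0349, 0.2344]
ee_rot: [0.102, 0.995, 0.0, -0.0]
wrist_force: [0.3, -0.2, 0.8]
gripper_width: 0.0001
grasp_force: 0.0
```

```bash
cat >> h.py <<'E'
def dial(im,T,c=(.5157,.0462)):
    "rectified top view of the tally (2 px/mm), red pixels -> angles (deg, world) and radii (mm)"
    n=120; S=np.zeros((n,n,2),np.float32)
    for i in range(n):
        for j in range(n): S[i,j]=wproj((c[0]+(60-i)/1000.,c[1]+(60-j)/1000.,.051),T)
    r=cv2.remap(im,S[...,0],S[...,1],cv2.INTER_LINEAR); h=cv2.cvtColor(r,cv2.COLOR_BGR2HSV)
    m=((h[...,0]<8)|(h[...,0]>172))&(h[...,1]>130)&(h[...,2]>90); w=(h[...,1]<40)&(h[...,2]>190)
    i,j=np.nonzero(w&(np.hypot(*np.mgrid[-60:60,-60:60])<45)); wc=(60-i.mean(),60-j.mean())
    i,j=np.nonzero(m); dx,dy=60-i-wc[0],60-j-wc[1]; rr=np.hypot(dx,dy); k=rr<40
    a=np.degrees(np.arctan2(dy,dx))[k]; rr=rr[k]
    print("white centre off mm",np.round(wc,1)); 
    for lo,hi in((4,10),(10,16),(16,22),(22,28),(28,34),(34,40)):
        q=a[(rr>=lo)&(rr<hi)]; print(lo,hi,len(q),np.histogram(q,bins=np.arange(-180,181,18))[0] if len(q) else "", np.median(q).round(0) if len(q) else "")
    return r
E
python3 - <<'E'
from h import *
T=tcpT(); np.save("T12.npy",T); a=snap("wrist","w12.png"); print(T[:3,3],sense()["gripper_width"]); dial(a,T)
g=cv2.cvtColor(a,cv2.COLOR_BGR2GRAY)
print("knob expected",wproj((.4517,.005,.062),T),"tally",wproj((.5157,.0462,.053),T))
u,v=wproj((.4517,.005,.062),T).astype(int); q=g[v-30:v+30,u-30:u+30]<45; n,l,st,ce=cv2.connectedComponentsWithStats(q.astype(np.uint8))
for k in range(1,n):
  if st[k,4]>40: print(st[k],ce[k]+[u-30,v-30])
E
```

```text
[ 0.44976332 -0.03488804  0.23437701] 0.00029528075713883793Traceback (most recent call last):
  File "<stdin>", line 2, in <module>
  File "h.py", line 35, in dial
    for j in range(n): S[i,j]=wproj((c[0]+(60-i)/1000.,c[1]+(60-j)/1000.,.051),T)
                              ~~~~~^^^^^^^^^^^^^^^^^^^^^^^^^^^^^^^^^^^^^^^^^^^^^^
  File "h.py", line 25, in wproj
    i=eyes.camera_info("wrist"); K=np.array(i["mtx"]); x=np.linalg.inv(T@np.array(i["hand_eye"]))
ValueError: time passes only in moves, steps and waits
```

```bash
python3 - <<'E'
s=open("h.py").read()
s=s.replace('i=eyes.camera_info("wrist")','i=WI').replace("def cam(n)",'WI=eyes.camera_info("wrist")\ndef cam(n)',1)
open("h.py","w").write(s)
E
python3 - <<'E'
from h import *
dial(cv2.imread("pics/w1.png"),np.load("T1.npy"))
T=np.load("T12.npy"); a=cv2.imread("pics/w12.png")
print("knob expected",wproj((.4517,.005,.062),T),"tally",wproj((.5157,.0462,.053),T))
g=cv2.cvtColor(a,cv2.COLOR_BGR2GRAY); u,v=wproj((.4517,.005,.062),T).astype(int); q=g[v-30:v+30,u-30:u+30]<50; n,l,st,ce=cv2.connectedComponentsWithStats(q.astype(np.uint8))
for k in range(1,n):
  if st[k,4]>40: print(st[k],ce[k]+[u-30,v-30])
E
```

```text
white centre off mm [1.  2.1]
4 10 9 [0 0 0 0 0 0 0 0 0 0 8 1 0 0 0 0 0 0 0 0] 13.0
10 16 12 [ 0  0  0  0  0  0  0  0  0  0 12  0  0  0  0  0  0  0  0  0] 12.0
16 22 12 [ 0  0  0  0  0  0  0  0  0  0 12  0  0  0  0  0  0  0  0  0] 13.0
22 28 8 [0 0 0 0 0 0 0 0 0 0 8 0 0 0 0 0 0 0 0 0] 13.0
28 34 3 [0 0 0 0 0 0 0 0 0 0 3 0 0 0 0 0 0 0 0 0] 12.0
34 40 0  
knob expected [362.78775398 221.23180998] tally [415.50268301 276.36827505]
[ 27  19  16  15 101] [364.2970297  215.45544554]
```

The dial reads zero at world 12.7°, so the expected lever end puts the TCP at about (0.4435,0.0545). I'll descend and make the first stroke carefully.

arm_command(
  series=[
    [[0, 0, -4.5, 0, 0], [0, 0, -4.5, 0, 0], [0, 0, -4.5, 0, 0], [0, 0, -2.7, 0, 0], [0, 0, -1, 0, 0], [0, 1, 0, 0, 0], [0, 1, 0, 0, 0], [-0.3, 1, 0, 0, 0], [-0.4, 1, 0, 0, 0], [-0.3, 1, 0, 0, 0], [-0.1, 0.7, 0, 0, 0], [0, 0, 0, 0, 0]],
  ],
)

```text
time_s: 33.35
eef_pos: [0.4392, 0.0227, 0.0636]
ee_rot: [0.101, 0.995, 0.001, 0.0]
wrist_force: [-2.2, -3.6, 1.3]
gripper_width: 0.0008
grasp_force: 1.4
```

arm_command(
  series=[
    [[0.1, 1, 0, 0, 0], [0.2, 1, 0, 0, 0], [0.1, 0.6, 0, 0, 0], [0, 0, 0, 0, 0], [0, 0, 0, 0, 0]],
  ],
)

```text
time_s: 33.85
eef_pos: [0.4434, 0.047, 0.063]
ee_rot: [0.102, 0.995, 0.0, 0.0]
wrist_force: [-2.8, -1.9, 0.5]
gripper_width: 0.0004
grasp_force: 1.3
```

arm_command(
  series=[
    [[0.1, 0.4, 0, 0, 0], [0, 0, 0, 0, 0], [0, 0, 0, 0, 0]],
  ],
)

```text
time_s: 34.15
eef_pos: [0.4442, 0.0512, 0.0628]
ee_rot: [0.102, 0.995, 0.0, 0.0]
wrist_force: [-2.4, -2.0, 0.4]
gripper_width: 0.0006
grasp_force: 1.4
```

arm_command(
  series=[
    [[0, 0.3, 0, 0, 0], [0, 0, 0, 0, 0], [0, 0, 0, 0, 0]],
  ],
)

```text
time_s: 34.45
eef_pos: [0.4446, 0.0542, 0.0629]
ee_rot: [0.102, 0.995, 0.0, 0.001]
wrist_force: [-0.0, -2.9, -1.0]
gripper_width: 0.0006
grasp_force: 1.3
```

arm_command(
  series=[
    [[0, 0.2, 0, 0, 0], [0, 0, 0, 0, 0], [0, 0, 0, 0, 0]],
  ],
)

```text
time_s: 34.75
eef_pos: [0.4447, 0.0562, 0.063]
ee_rot: [0.102, 0.995, 0.0, 0.001]
wrist_force: [2.0, -2.1, -0.8]
gripper_width: 0.0006
grasp_force: 1.3
```

arm_command(
  series=[
    [[0, 0.2, 0, 0, 0], [0, 0, 0, 0, 0], [0, 0, 0, 0, 0]],
  ],
)

```text
time_s: 35.05
eef_pos: [0.4444, 0.0582, 0.063]
ee_rot: [0.102, 0.995, 0.0, 0.0]
wrist_force: [1.7, -2.7, 1.1]
gripper_width: 0.0003
grasp_force: 1.5
```

arm_command(
  series=[
    [[0, 0.2, 0, 0, 0], [0, 0, 0, 0, 0], [0, 0, 0, 0, 0]],
  ],
)

```text
time_s: 35.35
eef_pos: [0.4442, 0.0602, 0.0629]
ee_rot: [0.102, 0.995, 0.0, 0.0]
wrist_force: [1.9, -2.3, 0.9]
gripper_width: 0.0002
grasp_force: 1.6
```

arm_command(
  series=[
    [[0.1, 0.3, 0, 0, 0], [0, 0, 0, 0, 0], [0, 0, 0, 0, 0]],
  ],
)

```text
time_s: 35.65
eef_pos: [0.4444, 0.0609, 0.0627]
ee_rot: [0.103, 0.995, -0.002, -0.001]
wrist_force: [-0.3, -9.7, 5.9]
gripper_width: 0.0004
grasp_force: 4.8
```

arm_command(
  series=[
    [[0.1, 0.3, 0, 0, 0], [0, 0, 0, 0, 0], [0, 0, 0, 0, 0]],
  ],
)

```text
time_s: 35.95
eef_pos: [0.4446, 0.0615, 0.0626]
ee_rot: [0.103, 0.995, -0.003, -0.002]
wrist_force: [-3.2, -15.4, 9.9]
gripper_width: 0.0007
grasp_force: 8.1
```

Run:
```python
from h import *
# lever direction seen in side and wrist view: look for the dark knob blob
T=tcpT(); a=snap("wrist","w13.png"); d=snap("side","d13.png"); s=snap("scene","s13.png"); np.save("T13.npy",T); print(T[:3,3])
for n,ref,im in(("scene","s11.png",s),("side","side0.png",d)):
  r=cv2.imread("pics/"+ref)
  for p in [(.4525,.0115,.05),(.4429,.043,.05),(.4479,.0757,.05),(.455,.09,.05)]:
    u,v=proj(n,p).astype(int); print(n,p,u,v,"ref",r[v-2:v+3,u-2:u+3].mean().round(),"now",im[v-2:v+3,u-2:u+3].mean().round())
```

```text
[0.44456753 0.06149135 0.0626375 ]
scene (0.4525, 0.0115, 0.05) 371 252 ref 53.0 now 37.0
scene (0.4429, 0.043, 0.05) 368 261 ref 129.0 now 53.0
scene (0.4479, 0.0757, 0.05) 359 268 ref 115.0 now 23.0
scene (0.455, 0.09, 0.05) 354 271 ref 67.0 now 128.0
side (0.4525, 0.0115, 0.05) 344 290 ref 98.0 now 66.0
side (0.4429, 0.043, 0.05) 331 291 ref 80.0 now 64.0
side (0.4479, 0.0757, 0.05) 318 288 ref 105.0 now 73.0
side (0.455, 0.09, 0.05) 312 285 ref 119.0 now 73.0
```

The stop was reached at TCP y≈0.061 (force jumped to 10–15 N). I'll release, go up and right, and read the dial.

arm_command(
  series=[
    [[-0.3, -1.2, 0, 0, 0], [-0.4, -1.5, 0, 0, 0], [-0.2, -1.5, 0, 0, 0], [0.3, -1.5, 0, 0, 0], [0.4, -1.5, 0, 0, 0], [0.4, -1.5, 0, 0, 0], [0.2, -1.5, 0, 0, 0], [0, 0, 0, 0, 0], [0, 0, 4, 0, 0], [0, -2, 4.5, 0, 0], [0, -3, 4.5, 0, 0], [0, -3, 4.5, 0, 0]],
  ],
)

```text
time_s: 37.3
eef_pos: [0.4495, -0.1108, 0.2326]
ee_rot: [0.101, 0.995, 0.001, 0.0]
wrist_force: [1.0, 0.3, -0.6]
gripper_width: 0.0004
grasp_force: 0.0
```

arm_command(
  series=[
    [[1, 0, 4, 0, 0], [1, 0, 2.5, 0, 0], [0, 0, 0, 0, 0], [0, 0, 0, 0, 0]],
  ],
)

```text
time_s: 37.7
eef_pos: [0.4698, -0.1104, 0.2957]
ee_rot: [0.102, 0.995, 0.0, -0.0]
wrist_force: [-0.0, -1.0, -0.9]
gripper_width: 0.0005
grasp_force: 0.0
```

```bash
cat > dl.py <<'E'
from h import *
import sys
T=tcpT(); a=snap("wrist",sys.argv[1]); print(T[:3,3].round(4),wproj((.5157,.0462,.053),T),sense()["time_s"]); dial(a,T)
E
python3 dl.py w14.png
```

```text
[ 0.4698 -0.1104  0.2957] [462.95598954 227.08997405] 37.75
white centre off mm [1.7 2.3]
4 10 10 [ 0  0  0  0  0  0  0  0 10  0  0  0  0  0  0  0  0  0  0  0] -28.0
10 16 11 [ 0  0  0  0  0  0  0  0 11  0  0  0  0  0  0  0  0  0  0  0] -25.0
16 22 11 [ 0  0  0  0  0  0  0  0 11  0  0  0  0  0  0  0  0  0  0  0] -24.0
22 28 5 [0 0 0 0 0 0 0 0 3 0 2 0 0 0 0 0 0 0 0 0] -24.0
28 34 5 [0 0 0 0 0 0 0 0 0 0 5 0 0 0 0 0 0 0 0 0] 12.0
34 40 0
```

The pointer moved from 12.5° to -24°, exactly one mark. I'll repeat for strokes 2 to 4 along the same path.

arm_command(
  series=[
    [[-1, 0, -3, 0, 0], [-1, 2, -4.5, 0, 0], [0, 3, -4.5, 0, 0], [0, 2.5, -4.5, 0, 0], [0, 0, -4, 0, 0], [0, 0, -2.8, 0, 0], [0, 0, 0, 0, 0], [0, 0, 0, 0, 0]],
  ],
)

```text
time_s: 38.55
eef_pos: [0.4489, -0.0397, 0.0675]
ee_rot: [0.103, 0.995, -0.001, -0.001]
wrist_force: [0.8, -1.0, 0.9]
gripper_width: 0.0003
grasp_force: 0.0
```

arm_command(
  series=[
    [[0, 1, 0, 0, 0], [0, 1, 0, 0, 0], [-0.3, 1, 0, 0, 0], [-0.4, 1, 0, 0, 0], [-0.3, 1, 0, 0, 0], [-0.1, 1, 0, 0, 0], [0.1, 1, 0, 0, 0], [0.2, 1, 0, 0, 0], [0.2, 1, 0, 0, 0], [0.1, 0.5, 0, 0, 0], [0.1, 0.6, 0, 0, 0], [0, 0, 0, 0, 0]],
  ],
)

```text
time_s: 39.75
eef_pos: [0.4459, 0.0604, 0.068]
ee_rot: [0.102, 0.995, -0.001, -0.0]
wrist_force: [-3.8, -5.7, 3.8]
gripper_width: 0.0004
grasp_force: 3.3
```

arm_command(
  series=[
    [[0, 0.4, 0, 0, 0], [0, 0, 0, 0, 0], [0, 0, 0, 0, 0]],
  ],
)

```text
time_s: 40.05
eef_pos: [0.4459, 0.0611, 0.068]
ee_rot: [0.103, 0.995, -0.003, -0.0]
wrist_force: [-5.3, -14.3, 5.7]
gripper_width: 0.0003
grasp_force: 7.0
```

arm_command(
  series=[
    [[-0.3, -1.5, 0, 0, 0], [-0.4, -1.5, 0, 0, 0], [-0.2, -1.5, 0, 0, 0], [0.3, -1.5, 0, 0, 0], [0.4, -1.5, 0, 0, 0], [0.4, -1.5, 0, 0, 0], [0.2, -1.5, 0, 0, 0], [0, 0, 0, 0, 0], [0, 0, 0, 0, 0], [0, 0, 0, 0, 0]],
  ],
)

```text
time_s: 41.05
eef_pos: [0.4501, -0.0384, 0.0679]
ee_rot: [0.102, 0.995, 0.001, 0.0]
wrist_force: [1.3, -0.1, -0.8]
gripper_width: 0.0007
grasp_force: 0.0
```

arm_command(
  series=[
    [[0, 1, 0, 0, 0], [0, 1, 0, 0, 0], [-0.3, 1, 0, 0, 0], [-0.4, 1, 0, 0, 0], [-0.3, 1, 0, 0, 0], [-0.1, 1, 0, 0, 0], [0.1, 1, 0, 0, 0], [0.2, 1, 0, 0, 0], [0.2, 1, 0, 0, 0], [0.1, 0.5, 0, 0, 0], [0.1, 0.6, 0, 0, 0], [0, 0, 0, 0, 0]],
  ],
)

```text
time_s: 42.25
eef_pos: [0.4454, 0.0605, 0.0675]
ee_rot: [0.102, 0.995, -0.002, -0.001]
wrist_force: [-4.3, -5.5, -0.5]
gripper_width: 0.0007
grasp_force: 3.1
```

Same forces as before. I'll finish stroke 3, return, lift and read the dial.

arm_command(
  series=[
    [[0, 0.4, 0, 0, 0], [0, 0, 0, 0, 0], [0, 0, 0, 0, 0]],
  ],
)

```text
time_s: 42.55
eef_pos: [0.4455, 0.0612, 0.0675]
ee_rot: [0.103, 0.995, -0.003, -0.001]
wrist_force: [-3.5, -14.1, 1.5]
gripper_width: 0.0003
grasp_force: 6.8
```

arm_command(
  series=[
    [[-0.3, -1.5, 0, 0, 0], [-0.4, -1.5, 0, 0, 0], [-0.2, -1.5, 0, 0, 0], [0.3, -1.5, 0, 0, 0], [0.4, -1.5, 0, 0, 0], [0.4, -1.5, 0, 0, 0], [0.2, -1.5, 0, 0, 0], [0, 0, 0, 0, 0], [0, 0, 4.5, 0, 0], [0, -2.5, 4.5, 0, 0], [0, -3, 4.5, 0, 0], [0, -2, 4.5, 0, 0]],
  ],
)

```text
time_s: 43.75
eef_pos: [0.4497, -0.1123, 0.245]
ee_rot: [0.102, 0.995, 0.001, 0.001]
wrist_force: [1.1, 0.7, 0.0]
gripper_width: 0.0004
grasp_force: 0.0
```

arm_command(
  series=[
    [[1, 0, 3, 0, 0], [1, 0, 2, 0, 0], [0, 0, 0, 0, 0], [0, 0, 0, 0, 0]],
  ],
)

```text
time_s: 44.15
eef_pos: [0.4699, -0.1108, 0.2928]
ee_rot: [0.102, 0.995, 0.0, -0.0]
wrist_force: [0.6, 0.0, 0.0]
gripper_width: 0.001
grasp_force: 0.0
```

```bash
python3 dl.py w15.png
```

```text
[ 0.4699 -0.1108  0.2928] [464.28761995 227.31732655] 44.2
white centre off mm [1.9 2.5]
4 10 13 [0 0 0 0 8 5 0 0 0 0 0 0 0 0 0 0 0 0 0 0] -96.0
10 16 12 [ 0  0  0  0 12  0  0  0  0  0  0  0  0  0  0  0  0  0  0  0] -96.0
16 22 16 [ 0  0  0  0 16  0  0  0  0  0  0  0  0  0  0  0  0  0  0  0] -95.0
22 28 7 [0 0 0 0 5 0 0 0 0 0 2 0 0 0 0 0 0 0 0 0] -95.0
28 34 5 [0 0 0 0 0 0 0 0 0 0 5 0 0 0 0 0 0 0 0 0] 12.0
34 40 0
```

The dial reads -95.5°, exactly 3 marks. Now the fourth stroke.

arm_command(
  series=[
    [[-1, 0, -3, 0, 0], [-1, 2, -4.5, 0, 0], [0, 3, -4.5, 0, 0], [0, 2.5, -4.5, 0, 0], [0, 0, -4, 0, 0], [0, 0, -2.2, 0, 0], [0, 0, 0, 0, 0], [0, 0, 0, 0, 0]],
  ],
)

```text
time_s: 45.0
eef_pos: [0.4492, -0.0398, 0.0708]
ee_rot: [0.103, 0.995, -0.001, -0.001]
wrist_force: [0.4, 1.0, 0.8]
gripper_width: 0.0005
grasp_force: 0.0
```

arm_command(
  series=[
    [[0, 1, 0, 0, 0], [0, 1, 0, 0, 0], [-0.3, 1, 0, 0, 0], [-0.4, 1, 0, 0, 0], [-0.3, 1, 0, 0, 0], [-0.1, 1, 0, 0, 0], [0.1, 1, 0, 0, 0], [0.2, 1, 0, 0, 0], [0.2, 1, 0, 0, 0], [0.1, 0.5, 0, 0, 0], [0.1, 0.6, 0, 0, 0], [0, 0, 0, 0, 0]],
  ],
)

```text
time_s: 46.2
eef_pos: [0.4459, 0.0604, 0.0712]
ee_rot: [0.102, 0.995, -0.001, -0.0]
wrist_force: [-4.7, -5.8, 2.8]
gripper_width: 0.0006
grasp_force: 3.1
```

arm_command(
  series=[
    [[0, 0.4, 0, 0, 0], [0, 0, 0, 0, 0], [0, 0, 0, 0, 0]],
  ],
)

```text
time_s: 46.5
eef_pos: [0.4459, 0.0612, 0.0711]
ee_rot: [0.103, 0.995, -0.003, -0.0]
wrist_force: [-3.8, -13.3, 4.6]
gripper_width: 0.0005
grasp_force: 6.8
```

arm_command(
  series=[
    [[-0.3, -1.5, 0, 0, 0], [-0.4, -1.5, 0, 0, 0], [-0.2, -1.5, 0, 0, 0], [0.3, -1.5, 0, 0, 0], [0.4, -1.5, 0, 0, 0], [0.4, -1.5, 0, 0, 0], [0.2, -1.5, 0, 0, 0], [0, 0, 0, 0, 0], [0, 0, 4.5, 0, 0], [0, -2.5, 4.5, 0, 0], [0, -3, 4.5, 0, 0], [0, -2, 4.5, 0, 0]],
  ],
)

```text
time_s: 47.7
eef_pos: [0.4498, -0.1123, 0.2482]
ee_rot: [0.102, 0.995, 0.002, 0.001]
wrist_force: [0.5, 0.3, -0.2]
gripper_width: 0.0005
grasp_force: 0.0
```

arm_command(
  series=[
    [[1, 0, 3, 0, 0], [1, 0, 2, 0, 0], [0, 0, 0, 0, 0], [0, 0, 0, 0, 0]],
  ],
)

```text
time_s: 48.1
eef_pos: [0.4699, -0.1109, 0.296]
ee_rot: [0.102, 0.995, 0.0, -0.0]
wrist_force: [0.2, -0.1, -0.2]
gripper_width: 0.0005
grasp_force: 0.0
```

```bash
python3 dl.py w16.png
python3 - <<'E'
from h import *
c=np.array([.4725,.345]);ex=np.array([.98,-.2006]);ey=np.array([.2006,.98])
s=snap("scene","s16.png"); 
# hood top front edge in scene: bright frame; project for angles
for th in (1.5,1.55,1.6):
  for y in(-.17,.17):
    # outer face point at distance .118 along hood from hinge, 16 mm outward
    x=.059-.118*np.cos(th)+.016*np.sin(th); z=.085+.118*np.sin(th)+.016*np.cos(th)
    p=np.r_[c+x*ex+y*ey,z]; print(th,y,p.round(3),proj("scene",p).round(1))
E
```

```text
[ 0.4699 -0.1109  0.296 ] [463.32150433 226.6581561 ] 48.15
white centre off mm [2.1 2.5]
4 10 11 [ 0  0 10  1  0  0  0  0  0  0  0  0  0  0  0  0  0  0  0  0] -133.0
10 16 13 [ 0  0 12  1  0  0  0  0  0  0  0  0  0  0  0  0  0  0  0  0] -131.0
16 22 11 [ 0  0 11  0  0  0  0  0  0  0  0  0  0  0  0  0  0  0  0  0] -131.0
22 28 8 [0 0 6 0 0 0 0 0 0 0 2 0 0 0 0 0 0 0 0 0] -131.0
28 34 4 [0 0 0 0 0 0 0 0 0 0 4 0 0 0 0 0 0 0 0 0] 12.0
34 40 0  
1.5 -0.17 [0.504 0.165 0.204] [320.7 236.3]
1.5 0.17 [0.572 0.498 0.204] [197.9 319.1]
1.55 -0.17 [0.509 0.164 0.203] [318.9 235.2]
1.55 0.17 [0.578 0.497 0.203] [196.2 317.6]
1.6 -0.17 [0.515 0.163 0.202] [317.1 234.2]
1.6 0.17 [0.583 0.496 0.202] [194.5 316.2]
```

The tally shows 4 marks (-131.5°). Before closing the hood I'll check what stands behind it.

Run:
```python
from h import *
c=np.array([.4725,.345]);X=np.array([[.98,-.2006],[.2006,.98]])
for n,u,v,z in [("mw top near-left",290,210,.277),("mw top far-left",122,158,.277),("mw top near-right",345,130,.277),("side mw FL top",280,178,.277),("roll foot",190,298,0),("roll top",186,258,.12),("bottle1 foot",178,330,0),("bottle1 top",174,302,.1),("bottle2 top",171,285,.1),("lid",207,318,.018),("door foot",155,320,0)]:
  cam_="side" if n.startswith("side") else "scene"; p=ray(cam_,u,v,z); print(n,p.round(3),"tank",(X@(p[:2]-c)).round(3))
print(sense()["q"].round(2))
```

```text
mw top near-left [0.563 0.196 0.277] tank [ 0.119 -0.127]
mw top far-left [1.013 0.272 0.277] tank [0.545 0.037]
mw top near-right [ 0.63  -0.13   0.277] tank [ 0.25  -0.434]
side mw FL top [0.573 0.181 0.277] tank [ 0.131 -0.14 ]
roll foot [0.768 0.356 0.   ] tank [0.288 0.07 ]
roll top [0.777 0.335 0.12 ] tank [0.3   0.051]
bottle1 foot [0.724 0.445 0.   ] tank [0.226 0.149]
bottle1 top [0.719 0.439 0.1  ] tank [0.223 0.142]
bottle2 top [0.761 0.406 0.1  ] tank [0.27  0.118]
lid [0.679 0.389 0.018] tank [0.194 0.084]
door foot [0.79  0.454 0.   ] tank [0.29  0.171]
[-1.02 -0.22  1.07  1.8   0.19  1.45  1.38]
```

The microwave corner is at (0.565,0.19) and the bottles are well back, so I'll work at tank y=+0.05. I'll go over the hood and down behind it.

arm_command(
  series=[
    [[0, 4, 3, 0, 0], [0, 4.5, 1, 0, 0], [0, 4.5, 0, 0, 0], [0, 4.5, 0, 0, 0], [0, 4.5, 0, 0, 0], [0, 4.5, 0, 0, 0], [0, 4.5, 0, 0, 0], [0, 4.5, 0, 0, 0], [0, 4.5, 0, 0, 0], [0, 4.5, 0, 0, 0], [0, 3.7, 0, 0, 0], [0, 0, 0, 0, 0]],
  ],
)

```text
time_s: 49.4
eef_pos: [0.4666, 0.3768, 0.3331]
ee_rot: [0.098, 0.995, -0.001, -0.002]
wrist_force: [-0.4, 1.3, 0.2]
gripper_width: 0.0003
grasp_force: 0.0
```

arm_command(
  series=[
    [[3, 0, 0, 0, 0], [4, 0, 0, 0, 0], [4, 0, 0, 0, 0], [1.5, 0, 0, 0, 0], [0, 0, 0, 0, 0], [0, 0, -4, 0, 0], [0, 0, -4, 0, 0], [0, 0, -3, 0, 0], [0, 0, -1.5, 0, 0], [0, 0, 0, 0, 0], [0, 0, 0, 0, 0]],
  ],
)

```text
time_s: 50.5
eef_pos: [0.5952, 0.3708, 0.213]
ee_rot: [0.102, 0.995, 0.001, 0.001]
wrist_force: [-0.5, 1.0, 0.3]
gripper_width: 0.0004
grasp_force: 0.0
```

arm_command(
  series=[
    [[-1.5, 0.3, -0.5, 0, 0], [-1.5, 0.3, 0, 0, 0], [-1.4, 0.3, 0, 0, 0], [-1.3, 0.3, 0, 0, 0], [-1.4, 0.3, -0.4, 0, 0], [-1.4, 0.3, -0.4, 0, 0], [0, 0, 0, 0, 0]],
  ],
)

```text
time_s: 51.2
eef_pos: [0.5078, 0.39, 0.1988]
ee_rot: [0.101, 0.995, 0.001, -0.001]
wrist_force: [0.2, -0.1, 0.6]
gripper_width: 0.0003
grasp_force: 0.0
```

arm_command(
  series=[
    [[-1.3, 0.3, -0.8, 0, 0], [-1.3, 0.2, -0.8, 0, 0], [-1, 0.2, -1.2, 0, 0], [-1, 0.2, -1.2, 0, 0], [-0.5, 0.1, -0.9, 0, 0], [-0.4, 0.1, -0.9, 0, 0], [0, 0, 0, 0, 0]],
  ],
)

```text
time_s: 51.9
eef_pos: [0.4538, 0.3993, 0.1388]
ee_rot: [0.102, 0.995, -0.001, -0.001]
wrist_force: [0.3, -1.3, 0.4]
gripper_width: 0.0004
grasp_force: 0.0
```

Run:
```python
from h import *
T=tcpT(); s=snap("scene","s17.png"); a=snap("wrist","w17.png"); r=cv2.imread("pics/s16.png"); rw=cv2.imread("pics/w8.png")
def amber(i): h=cv2.cvtColor(i,cv2.COLOR_BGR2HSV); m=(h[...,0]>5)&(h[...,0]<18)&(h[...,1]>150); ys,xs=np.nonzero(m[240:430,180:380]); return len(xs),(xs.mean()+180,ys.mean()+240) if len(xs) else 0
print(amber(r),amber(s))
c=np.array([.4725,.345]);ex=np.array([.98,-.2006]);ey=np.array([.2006,.98])
for y in(-.17,0,.17):
  p=np.r_[c-.056*ex+y*ey,.12]; print("closed front edge scene",proj("scene",p),"wrist",wproj(p,T))
for n,q in(("before",r),("now",s)):
  print(n,[q[int(v),int(u)].tolist() for u,v in [proj("scene",np.r_[c+x*ex+y*ey,z]) for x,y,z in((.07,.15,.19),(0,.15,.11),(0,-.05,.11),(-.04,-.12,.11),(.075,-.12,.19))]])
```

```text
(2675, (np.float64(258.1581308411215), np.float64(293.7656074766355))) (1925, (np.float64(281.3828571428571), np.float64(326.72155844155844)))
closed front edge scene [358.59811589 290.00421704] wrist [-26.52106869 242.74098693]
closed front edge scene [303.36940444 332.36168703] wrist [209.67218937 242.4995933 ]
closed front edge scene [240.51193751 380.57000475] wrist [552.33261635 241.59242531]
before [[155, 168, 174], [108, 113, 120], [149, 168, 181], [109, 114, 124], [185, 199, 203]]
now [[98, 131, 56], [193, 220, 234], [58, 66, 84], [235, 245, 248], [41, 50, 51]]
```

The hood is down and resting just ajar. I'll press it down in small steps.

arm_command(
  series=[
    [[-0.6, 0.1, -0.4, 0, 0], [0, 0, -0.5, 0, 0], [0, 0, -0.3, 0, 0], [0, 0, 0, 0, 0]],
  ],
)

```text
time_s: 52.4
eef_pos: [0.4485, 0.4011, 0.1303]
ee_rot: [0.102, 0.995, 0.001, -0.001]
wrist_force: [-4.6, -2.1, 11.9]
gripper_width: 0.0003
grasp_force: 6.2
```

arm_command(
  series=[
    [[0, 0, -0.3, 0, 0], [0, 0, -0.2, 0, 0], [0, 0, 0, 0, 0]],
  ],
)

```text
time_s: 52.7
eef_pos: [0.4487, 0.401, 0.1234]
ee_rot: [0.102, 0.995, 0.0, -0.0]
wrist_force: [-2.6, 0.2, 2.9]
gripper_width: 0.0004
grasp_force: 1.3
```

arm_command(
  series=[
    [[0, 0, -0.3, 0, 0], [0, 0, -0.2, 0, 0], [0, 0, 0, 0, 0]],
  ],
)

```text
time_s: 53.0
eef_pos: [0.4488, 0.4011, 0.1231]
ee_rot: [0.102, 0.995, 0.001, -0.001]
wrist_force: [-10.6, -6.4, 29.4]
gripper_width: 0.0002
grasp_force: 14.9
```

The force dropped as it snapped, and now it is hard at 29 N with the tip at 0.101 m, which is the shut height. I'll retreat and check numerically.

arm_command(
  series=[
    [[0, 0, 2, 0, 0], [0, 0, 4, 0, 0], [0, 0, 4, 0, 0], [0, 0, 4, 0, 0], [0, 0, 3, 0, 0], [0, -4, 2, 0, 0], [0, -4.5, 0, 0, 0], [0, -4.5, 0, 0, 0], [0, 0, 0, 0, 0], [0, 0, 0, 0, 0], [0, 0, 0, 0, 0]],
  ],
)

```text
time_s: 54.1
eef_pos: [0.4488, 0.2716, 0.3081]
ee_rot: [0.102, 0.995, 0.0, -0.0]
wrist_force: [-0.5, 0.2, -0.1]
gripper_width: 0.0008
grasp_force: 0.0
```

Run:
```python
from h import *
T=tcpT(); s=snap("scene","s18.png"); a=snap("wrist","w18.png"); d=snap("side","d18.png"); print(T[:3,3],sense()["wrist_force"],sense()["time_s"])
c=np.array([.4725,.345]);ex=np.array([.98,-.2006]);ey=np.array([.2006,.98])
# bright->dark edge at hood's front outer edge along lines across the tank, in the scene view
g=cv2.cvtColor(s,cv2.COLOR_BGR2GRAY).astype(float)
for y in(.10,.15,-.10):
  xs=np.arange(-.10,-.03,.001); v=[g[tuple(np.round(proj("scene",np.r_[c+x*ex+y*ey,.101])).astype(int)[::-1])] for x in xs]
  print(y,[int(q) for q in v[::3]])
# tally zero check: knob position seen in scene at rest
r=cv2.imread("pics/s11.png"); u,v=proj("scene",(.4525,.0115,.05)).astype(int); print("knob diff",np.abs(s[v-8:v+8,u-8:u+8].astype(int)-r[v-8:v+8,u-8:u+8]).mean())
```

```text
[0.44880458 0.2716263  0.30810236] [ 0.81030135 -0.80258809 -0.25812387] 54.25
0.1 [102, 112, 109, 111, 111, 113, 114, 113, 108, 40, 43, 43, 45, 56, 226, 254, 252, 252, 253, 238, 207, 142, 147, 154]
0.15 [98, 112, 109, 79, 59, 97, 106, 107, 108, 112, 111, 128, 125, 158, 253, 254, 252, 251, 252, 252, 246, 241, 240, 239]
-0.1 [31, 104, 110, 97, 141, 139, 111, 30, 99, 113, 63, 43, 46, 45, 144, 255, 252, 252, 252, 254, 240, 209, 151, 154]
knob diff 4.309895833333333
```

The hood's front edge lies at tank x=-0.059 for z=0.101, so it is shut. The knob is at rest, the dial shows 4, and the robot touches nothing. Handing in.

```bash
python3 -c "
from bench import arm
print(arm.job_done())"
```

```text
the job is handed in; nothing more can be done
None
```

I handed the job in: all four pieces are in the steriliser (one glass lies on its side on the floor), the tally reads 4 with its lever back at rest, and the hood snapped shut on its catch. The hand-in gave no verdict, so these are my own readings.

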